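# Pack the last blood tube and draw the transport case shut

## Robot

A 6-joint arm with a two-finger parallel gripper is mounted at the origin on a cart in front of the work surface, level with it; the furniture and walls round the work are solid. World frame = base frame: x ahead of the robot, y to its left, z up, the work surface at z = 0. Lengths are in m, angles in rad, forces in N, time in s.
With the tool pointing down it reaches from about 0.275 to 0.75 m from the base axis. Payload 10.2 kg.
Tool frame: the origin (TCP) lies on the centre line of the jaws, within the pads' length; the fingertips stand 8 mm ahead of it and the grasp point (between the pads) lies 11 mm behind it; y points along the fingers, z is the direction in which the jaws open and shut, and the axes are right-handed (so a half turn about y gives the same grasp; the last joint's range is limited). The gripper opens to 88 mm and grips with 3 to 60 N. Pads are 18 mm wide; open, the fingers measure 123 mm over their backs; the gripper's body (75 mm by 187 mm) begins 45 mm behind the grasp point.
Start: joints at [0.943, 0.313, 1.498, -0, 1.331, -0.223], TCP at [0.207, 0.483, 0.247] pointing down, gripper open.
Joint ranges: [-2.94, 2.94], [-0.97, 2.17], [0.19, 2.56], [-1.23, 4.37], [0.02, 3.11], [-2.88, 2.88]. Speed limits (rad/s): [2.39, 2.39, 3.01, 3.14, 3.14, 3.14].

## Interface

Orientations are given as [roll, pitch, yaw] about the fixed x, y, z axes, in that order (R = Rz(yaw) Ry(pitch) Rx(roll)).
In Python, from rig import read_state, capture, hand_in, spot_in, trace gives the robot as it stands.
- The arm moves only by the tool servo_tool, never from a script. Its argument "rows" is a list of rows, each a list of 7 numbers: the shift along the tool's x, y, z in m, then the turn, a rotation vector about the tool's x, y, z in rad, then the closure, from -1 (fully open) to 1 (shut). A call has 1 to 12 rows; each row is the pose to reach, as a shift and turn from the pose measured when the call began, along the tool's axes at that moment; what a row does not reach only later rows make up. A row lasts 1/8 s, in which the tool goes at most 62.5 mm and 10.7 degrees, less where a joint would pass 70% of its speed; a pose out of reach is approached as far as the arm can. A call with a gripper value outside its range is refused whole. The fingers move at their own pace and stop on an object; the grip force is fixed at half the most. Time passes only in rows, so rows that repeat a pose let the fingers close. It gives the time, the measured TCP pose, the force and the opening at its end, in the units of the state.
- read_state(): the state, without advancing time (a new reading comes with each control period).
- capture(name): name is "scene" or "top" or "wrist"; returns a dict with "frame" (400x640x3 uint8, red, green, blue), "intrinsics" (3x3 intrinsics, pixels), "extrinsics" (4x4, takes a point from world to camera coordinates). Camera axes: x right, y up, looking along -z (the intrinsics and any distortion apply to the point x, -y, -z); pixel columns grow to the right and rows downward; lengths in m; the calibration is good to about 2 mm. A picture is of the moment at which its call begins. There is no depth.
- hand_in(): hands the job in, once; it reports no verdict.
Trained networks look in a picture, given as the dict that the camera call returned (one of the last four; its "shot" number tells which), for a name from the list of things; names that differ only in an ending like _2 or _b are one class to them, and where a whole thing is asked for, a point or a joint stands for the part that bears it (a point fixed in the world has none). Each returns a list of dicts, best first, with "score" (0 to 1); they miss things now and then, are a little off and sometimes report something else, mostly with a low value. They report only what shows in the picture. A call takes as long as a camera call. They do not tell look-alikes from the thing itself.
- spot_in(picture, target): "position" ([x, y, z] in m, in world coordinates, good to about 4 mm: the middle of the surface that is visible of it).
- trace(picture, target): "region" (400x640 bool, what is visible of it).
The state is a dict: "time_s": time; "qpos": joint angles; "qd": joint speeds; "effort": joint torques, N m; "tcp_pos": TCP position; "tool_rot": TCP orientation; "contact_force": force on the tool from outside, world axes, zero at the start; "torque": the same for the moment, N m; "gripper_width": finger opening in m.
Only numpy, scipy, OpenCV 4.12 (cv2) and the standard library are available. Lean on these libraries where they do the work, as an engineer would, in place of code of your own. Each camera call takes 0.05 s, during which the arm holds its last target. There are 200 camera calls.

## Task

Pack the last blood tube for transport: draw it straight up out of its light stand without tipping the stand or lifting it off the desk, stand it in the one empty pocket of the transport case, and swing the lid shut. Then lift the latch's wire bail over the keeper on the lid so that its bar is hooked behind the keeper's lip, and press the lever down past centre until it lies home against the case with the lid drawn down tight. Leave the other things on the desk where they are.

Things in the scene. Friction and masses are not known exactly. Their poses are not given: they have to be found in the camera images.
- case: Hard case fixed on the desk, 110 mm deep (x) x 170 wide (y), white, grey corners. Origin: centre of underside; z up, x from latch (front) to hinge side. Front face x = -55 mm, rim z = 100, top of shut lid z = 130, walls 5 mm. A dark foam block has pockets, 3 in front (x -22; y -44, 0, 44 mm), 4 behind (x 27); all hold tubes but the middle front one. The latch is at the middle of the front (y = 0).
- pocket (a point): Centre of the empty pocket's mouth, at the foam's top, 70 mm above the desk. Pocket 24 mm square, 46 mm deep; a tube standing in it ends 106 mm above the desk, 6 mm above the rim. Next tubes: 44 mm to either side, 49 mm or more behind. Axes as case.
- lid (a joint): Lid angle, rad, about its hinge (along the case's y, at x 61, z 102 mm in the case's frame). Starts at 1.62 to 1.72 and leans back to its stop at 1.72. Pushed forward below about 1.1 it falls shut by itself in 1 to 2.5 s, damped. Unlatched it rests at 0.025 on a springy rubber seal; latched it reads about 0.002 (seal pressed 3 mm, 27 N at the latch).
- lid_edge (a point): Middle (y = 0) of the lid's outer front edge, 120 mm from the hinge axis; with the lid open, the upper edge of its back side, about 215 mm above the desk. Axes turn with the lid and equal the case's when shut. Lid 29 mm thick (z); its outer face (+z, low ribs at y = -45 and 45) looks backward when open.
- keeper_seat (a point): Centre of the hooked bail bar in the keeper, a steel hook 20 mm wide on the lid's front, 6.5 mm off its face, 112 mm above the desk (115 unlatched). Axes as the lid's. Shelf top 2.5 mm below; in front an upturned lip: inner side 2.5 mm in front, 3.5 thick, top 3.5 mm above this point. Slot between lip and lid face: 9 mm, open above; the face goes on 18 mm above. The bar is 5 mm thick.
- lever (a joint): Latch lever angle, rad: 0 = home, handle straight down along the case; grows as it swings out and up (1.57 = straight out), at most 2.7. Light friction holds it; starts at 2.15 to 2.55. Bail hooked, it is taut at about 1.35; then resists, up to 0.16 Nm (4 N at lever_pad), passes centre at 0.47 and snaps to 0 and stays.
- lever_pivot (a point): Lever pivot (axis along the case's y), 13 mm in front of the case's front face, 70 mm above the desk. Axes as case.
- lever_pad (a point): Where to press: handle's outer face, 40 mm from the pivot. Handle: steel plate 20 mm wide (y), 3 mm thick, slightly flared tip 58 mm from the pivot. At home this point is 14.5 mm in front of the case's face, 30 mm above the desk. Axes turn with the lever; at home as the case's, the outer face looks to -x.
- bail (a joint): Bail angle relative to the lever, rad: 0 when latched, -3.1 when lying along the handle; grows as its bar swings toward the case. lever + bail = the bail's turn about the case's y from upright (0 = up within 0.06, negative = leaning out from the case). Light friction holds it; starts at -3.05 to -2.7, leaning out.
- bail_pivot (a point): Bail's pivot on the lever, 12 mm from the lever's pivot (lever at 0: 3.7 mm nearer the case and 11.4 mm lower than it). Axes as lever_pad.
- bail_bar (a point): Centre of the bail's cross bar, 53.5 mm from bail_pivot. The bail is a U of 5 mm steel wire, 35 mm wide outside (y); its straight arms run from pivot to bar outside handle and keeper. It may be pinched by its arms or pushed on bar or arms; moved along its length, it takes the lever along.
- tube: Capped blood tube, 16 mm thick, 82 mm high, 14 g, in the stand's middle bore. Origin: centre of its lower end, z toward the cap (top 20 mm).
- tube_stand: Light loose white stand (45 g), 30 x 84 x 60 mm (long along its y), foot 34 x 88 mm, three 19 mm bores 50 mm deep; the tube stands in the middle one, lower end 10 mm above the desk, 32 mm above the stand's top. Origin: centre of underside, z up.
- timer: Bystander, loose: white bench timer, about 65 x 65 x 20 mm. Origin: centre of its underside.
- black_marker: Bystander, loose: marker pen, 135 mm long, 19 mm thick. Origin: centre of its underside.
- tape_roll: Bystander, loose: roll of label tape lying flat, 82 mm across, 18 mm high. Origin: centre of its underside.
- forceps: Bystander, loose: steel forceps, 127 mm long, 8 mm high. Origin: centre of its underside.
- pen: Bystander, loose: slim pen, 142 mm long, 13 mm thick. Origin: centre of its underside.
- pipette: Bystander, loose: single-channel pipette lying down, 206 mm long, 35 mm high. Origin: centre of its underside.
Not all that is in view belongs to the job. Of the things that look like the case, the largest one is meant.

How it is judged:
On the way, in this order (a step that is already met when the one before it is completed fails the run):
1. the tube is drawn out of the stand, which stays standing (z of tube in the frame of tube_stand above 0.064 m and angle between tube_stand's own z axis and vertical below 0.1 rad and height (world z) of tube_stand below 0.005 m), for 0.1 s.
2. the tube stands in the empty pocket of the open case, let go (x of tube in the frame of case between -0.031 and -0.013 m and y of tube in the frame of case between -0.009 and 0.009 m and z of tube in the frame of case between 0.019 and 0.03 m and angle between tube's own z axis and vertical below 0.35 rad and contact force between the fingers and tube below 0.1 N and value of joint lid above 0.5 rad), for 0.2 s.
3. the lid is down on its seal, the lever still up (value of joint lid below 0.045 rad and value of joint lever above 0.8 rad), for 0.2 s.
4. the bail's bar is hooked behind the keeper's lip, the lever still up (x of bail_bar in the frame of keeper_seat between -0.003 and 0.0065 m and z of bail_bar in the frame of keeper_seat between -0.004 and 0.005 m and value of joint lever above 0.8 rad), for 0.2 s.
At the end, for the whole second after the job is handed in: Lever home (under 0.08 rad), lid drawn down (under 0.01 rad), bail bar in the keeper (x -3 to +6.5 mm, z -4 to +5 mm of keeper_seat), tube in the empty pocket (within 9 mm of its axis, foot 19 to 30 mm up, tilt under 0.35 rad), stand upright (0.1 rad) on the desk, at rest (value of joint lever below 0.08 rad and value of joint lid below 0.01 rad and x of bail_bar in the frame of keeper_seat between -0.003 and 0.0065 m and z of bail_bar in the frame of keeper_seat between -0.004 and 0.005 m and x of tube in the frame of case between -0.031 and -0.013 m and y of tube in the frame of case between -0.009 and 0.009 m and z of tube in the frame of case between 0.019 and 0.03 m and angle between tube's own z axis and vertical below 0.35 rad and angle between tube_stand's own z axis and vertical below 0.1 rad and height (world z) of tube_stand below 0.005 m and linear speed of tube_stand below 0.02 m/s); the robot touches nothing.
It fails at once if the tube stand is tipped (over 0.2 rad) (angle between tube_stand's own z axis and vertical above 0.2 rad).
It fails at once if the tube stand is lifted off the desk (over 10 mm) (height (world z) of tube_stand above 0.01 m).
It fails at once if another thing on the desk is pushed away (over 30 mm) (distance of any of timer, black_marker, tape_roll, forceps, pen, pipette from where it was at the start of the episode above 0.03 m).
It also fails if it takes over 67 s, if anything falls off the work surface, if the arm or the gripper's body presses on something with over 40 N, if the wrist force passes 120 N, or if a joint passes its speed limit or range.

## Working session

There is one attempt and no reset: what is moved stays moved. The work goes in short steps, Python scripts to look and compute and a tool call to move; the robot and the scene stay as the last step left them, time stands still between calls to the robot, and variables do not carry over. Pictures are saved under pics/ and viewed, about 8 in all and at most 12, crops included, and the job is handed in when it is done.

Besides the shell and the picture viewer there is one more tool, called after "Call:" as name(argument=value, ...), one argument or row to a line, values as JSON. servo_tool: Moves the arm, as the interface text tells. Its arguments: {"type":"object","properties":{"rows":{"type":"array","items":{"type":"array","items":{"type":"number"}}}},"required":["rows"]}

```bash
ls; mkdir -p pics
cat > h.py <<'E'
import numpy as np, cv2
from rig import read_state, capture, spot_in, trace
from scipy.spatial.transform import Rotation as R
def save(p,n): cv2.imwrite(f'pics/{n}.png', p['frame'][:,:,::-1])
def proj(p,X):
    E=np.array(p['extrinsics']);K=np.array(p['intrinsics'])
    c=E[:3,:3]@np.array(X)+E[:3,3]; q=K@np.array([c[0],-c[1],-c[2]]); return q[:2]/q[2]
def onplane(p,uv,z):
    E=np.array(p['extrinsics']);K=np.array(p['intrinsics'])
    d=np.linalg.inv(K)@np.array([uv[0],uv[1],1]); d=E[:3,:3].T@np.array([d[0],-d[1],-d[2]])
    o=-E[:3,:3].T@E[:3,3]; return o+d*(z-o[2])/d[2]
E
python3 - <<'E'
from h import *
s=read_state();print({k:np.round(v,3).tolist() for k,v in s.items()})
print(R.from_euler('xyz',s['tool_rot']).as_matrix().round(3) if len(s['tool_rot'])==3 else s['tool_rot'])
ims=[]
for c in ['scene','top']:
    p=capture(c);ims.append(p['frame'])
    print(c,np.round(-np.array(p['extrinsics'])[:3,:3].T@np.array(p['extrinsics'])[:3,3],3))
    save(p,c)
    for t in ['case','pocket','lid','lid_edge','keeper_seat','lever','lever_pivot','lever_pad','bail_bar','bail_pivot','tube','tube_stand','timer','black_marker','tape_roll','forceps','pen','pipette']:
        try:
            print(t,[(np.round(d['position'],3).tolist(),round(float(d['score']),2)) for d in spot_in(p,t)[:3]])
        except Exception as e: print(t,e)
E
```

```text
pics
{'time_s': 0.0, 'qpos': [0.943, 0.313, 1.498, -0.0, 1.331, -0.223], 'qd': [0.001, 0.001, 0.001, -0.0, -0.001, -0.001], 'effort': [-0.001, -40.221, -25.227, 0.069, 0.035, -0.0], 'tcp_pos': [0.207, 0.482, 0.246], 'tool_rot': [-1.572, 0.0, -0.405], 'contact_force': [-0.443, -0.141, 0.083], 'torque': [-0.068, -0.042, -0.035], 'gripper_width': 0.088}
[[ 0.919 -0.001  0.394]
 [-0.394 -0.001  0.919]
 [-0.    -1.    -0.001]]
scene [-0.067 -0.773  0.657]
case [([0.322, -0.052, 0.068], 0.84), ([0.542, -0.14, 0.093], 0.83), ([0.271, -0.251, 0.078], 0.63)]
pocket [([0.32, -0.053, 0.069], 0.86), ([0.547, -0.139, 0.094], 0.79), ([0.269, -0.254, 0.077], 0.6)]
lid [([0.333, -0.04, 0.091], 0.83), ([0.572, -0.191, 0.186], 0.74), ([0.279, -0.246, 0.09], 0.73)]
lid_edge [([0.573, -0.191, 0.185], 0.96), ([0.332, -0.038, 0.086], 0.81), ([0.279, -0.242, 0.082], 0.73)]
keeper_seat [([0.332, -0.042, 0.085], 0.87), ([0.282, -0.238, 0.084], 0.85), ([0.577, -0.193, 0.188], 0.55)]
lever []
lever_pivot [([0.545, -0.136, 0.094], 0.95), ([0.275, -0.254, 0.078], 0.71), ([0.325, -0.047, 0.07], 0.59)]
lever_pad [
[... 892 characters left out ...]
23, 0.089], 0.67)]
keeper_seat [([0.616, -0.167, 0.211], 0.88), ([0.284, -0.23, 0.086], 0.76), ([0.339, -0.03, 0.086], 0.57)]
lever [([0.579, -0.321, 0.014], 0.73)]
lever_pivot [([0.586, -0.116, 0.099], 0.8), ([0.339, -0.028, 0.087], 0.7), ([0.29, -0.224, 0.088], 0.56)]
lever_pad []
bail_bar [([0.584, -0.114, 0.096], 0.73)]
bail_pivot [([0.54, -0.014, 0.093], 0.54)]
tube [([0.592, -0.412, 0.019], 0.34)]
tube_stand [([0.486, 0.159, 0.058], 0.73), ([0.592, -0.411, 0.018], 0.7), ([0.586, -0.112, 0.092], 0.49)]
timer [([0.443, -0.297, 0.016], 0.79)]
black_marker [([0.579, -0.315, 0.017], 0.57), ([0.588, -0.114, 0.095], 0.21)]
tape_roll []
forceps []
pen []
pipette [([0.691, 0.264, 0.022], 0.71)]
```

View pics/scene.png

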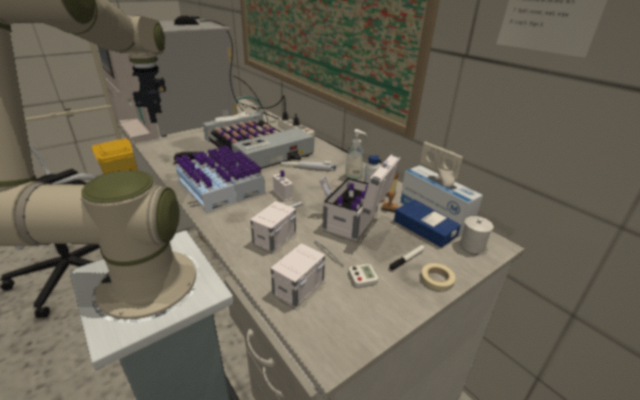

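View pics/top.png

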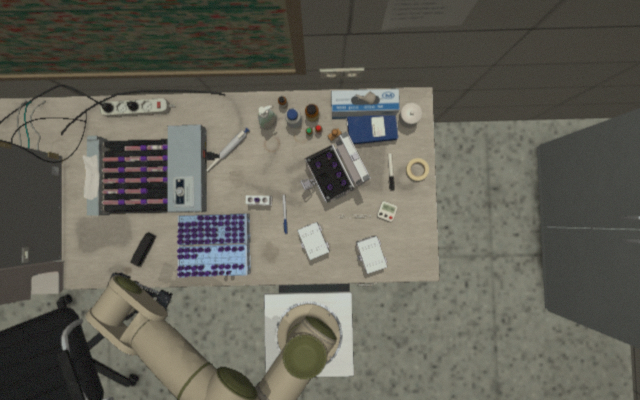

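Call:
servo_tool(
  rows=[
    [0,-0.083,0,0,0,0,-1],
    [0.05,-0.083,-0.03,0,0.09,0,-1],
    [0.1,-0.083,-0.06,0,0.18,0,-1],
    [0.15,-0.083,-0.09,0,0.27,0,-1],
    [0.2,-0.083,-0.12,0,0.36,0,-1],
    [0.25,-0.083,-0.15,0,0.45,0,-1],
    [0.3,-0.083,-0.18,0,0.54,0,-1],
    [0.35,-0.083,-0.21,0,0.63,0,-1],
    [0.39,-0.083,-0.235,0,0.71,0,-1],
    [0.428,-0.083,-0.255,0,0.71,0,-1],
    [0.428,-0.083,-0.255,0,0.71,0,-1],
    [0.428,-0.083,-0.255,0,0.71,0,-1],
  ],
)

```text
time_s: 3.4
tcp_pos: [0.4994, 0.0802, 0.3297]
tool_rot: [-1.571, 0.0, -1.115]
contact_force: [-0.5, 0.0, -0.4]
gripper_width: 0.088
```

Run:
```python
from h import *
s=read_state();print(s['time_s'],np.round(s['qpos'],3),s['tcp_pos'],s['tool_rot'])
p=capture('wrist');save(p,'w1');E=np.array(p['extrinsics'])
print(np.round(-E[:3,:3].T@E[:3,3],3),E.round(3).tolist(),np.round(p['intrinsics'],1).tolist())
for t in ['case','pocket','lid','lid_edge','lever','lever_pivot','lever_pad','bail_bar','bail_pivot','tube','tube_stand']:
    print(t,[(np.round(d['position'],3).tolist(),round(float(d['score']),2)) for d in spot_in(p,t)[:3]])
```

```text
3.4 [-0.073  0.224  1.399  0.     1.519 -0.529] [0.4993685  0.08016107 0.32973136] [-1.57087424e+00  3.10052623e-04 -1.11455372e+00]
[0.464 0.152 0.468] [[0.898, 0.44, -0.0, -0.483], [-0.419, 0.855, -0.307, 0.208], [-0.135, 0.276, 0.952, -0.425], [0.0, 0.0, 0.0, 1.0]] [[327.7, 0.0, 316.0], [0.0, 327.7, 192.9], [0.0, 0.0, 1.0]]
case [([0.576, -0.098, 0.094], 0.96), ([0.345, -0.017, 0.088], 0.85), ([0.292, -0.198, 0.043], 0.75)]
pocket [([0.347, -0.017, 0.087], 0.69), ([0.291, -0.194, 0.042], 0.6), ([0.578, -0.1, 0.093], 0.59)]
lid [([0.341, -0.024, 0.093], 0.59), ([0.265, -0.2, 0.076], 0.58), ([0.535, -0.0, 0.124], 0.46)]
lid_edge [([0.604, -0.166, 0.124], 0.84), ([0.346, -0.026, 0.087], 0.84)]
lever [([0.276, -0.184, 0.046], 0.82), ([0.537, 0.005, 0.112], 0.71), ([0.326, 0.013, 0.047], 0.71)]
lever_pivot [([0.287, -0.194, 0.048], 0.89), ([0.581, -0.098, 0.099], 0.63), ([0.342, -0.019, 0.087], 0.56)]
lever_pad [([0.276, -0.186, 0.04], 0.86), ([0.327, 0.012, 0.051], 0.72), ([0.537, 0.005, 0.116], 0.69)]
bail_bar [([0.283, -0.187, 0.063], 0.6), ([0.334, 0.014, 0.073], 0.6)]
bail_pivot [([0.537, 0.002, 0.118], 0.7), ([0.33, 0.014, 0.049], 0.58), ([0.274, -0.183, 0.04], 0.5)]
tube [([0.608, -0.171, 0.122], 0.7), ([0.491, 0.167, 0.087], 0.48)]
tube_stand [([0.493, 0.171, 0.066], 0.73)]
```

View pics/w1.png

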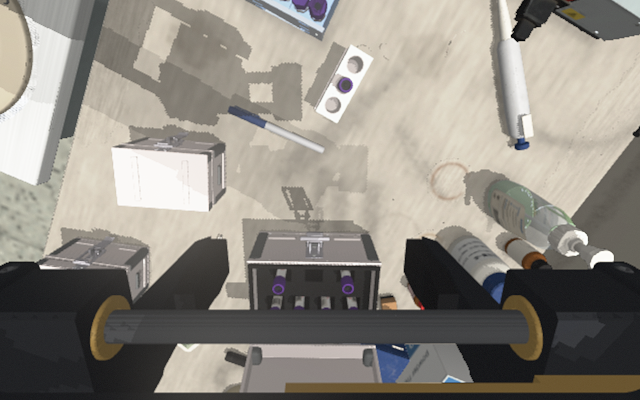

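Run:
```python
from h import *
p=capture('wrist');f=p['frame'][:,:,::-1]
cv2.imwrite('pics/w2.png',cv2.resize(f[220:320,235:395],None,fx=5,fy=5,interpolation=cv2.INTER_CUBIC))
d=trace(p,'tube')
for q in d:
    ys,xs=np.nonzero(q['region']);print(q['score'],len(xs),xs.mean(),ys.mean(),xs.min(),xs.max(),ys.min(),ys.max())
    print(onplane(p,(xs.mean(),ys.mean()),.092))
hsv=cv2.cvtColor(f,cv2.COLOR_BGR2HSV)
sub=hsv[72:100,330:360]
m=(sub[...,1]>90)&(sub[...,0]>115)&(sub[...,0]<160);ys,xs=np.nonzero(m);c=(xs.mean()+330,ys.mean()+72);print(m.sum(),c,onplane(p,c,.088))
```

```text
0.64 205 343.9170731707317 83.60975609756098 336 352 76 91
[0.48976179 0.16805115 0.092     ]
0.64 915 273.25245901639346 127.15409836065574 228 324 105 152
[0.43959956 0.09139523 0.092     ]
0.51 76 233.81578947368422 388.1578947368421 227 239 384 391
[ 0.54206327 -0.28651808  0.092     ]
52 (np.float64(344.78846153846155), np.float64(84.07692307692308)) [0.49112054 0.16821726 0.088     ]
```

View pics/w2.png

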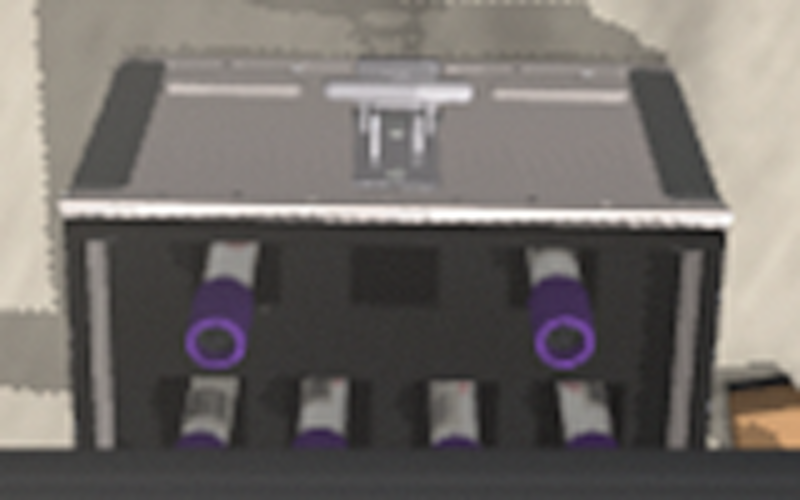

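```bash
cat >> h.py <<'E'
def c2w(pose,P):
    x,y,a=pose; c,s=np.cos(a),np.sin(a)
    return np.array([x+c*P[0]-s*P[1], y+s*P[0]+c*P[1], P[2]])
def latch(th,ph):  # lever angle, absolute bail angle -> tip, bail pivot, bar (case xz)
    h=np.array([-np.sin(th),-np.cos(th)]); n=np.array([np.cos(th),-np.sin(th)])
    pv=np.array([-.068,.070]); bp=pv+.0114*h+.0037*n
    return pv+.058*h, bp, bp+.0535*np.array([np.sin(ph),np.cos(ph)])
E
python3 - <<'E'
from h import *
from scipy.optimize import least_squares as ls
p=capture('wrist')
pts=[((-.055,-.085,.1),(247,261.4)),((-.055,.085,.1),(381.4,263)),((-.022,-.044,.106),(278.2,288.6)),((-.022,.044,.106),(348,288.4)),((-.022,0,.07),(315,275))]
r=ls(lambda v:np.concatenate([proj(p,c2w(v,P))-uv for P,uv in pts]),[.58,-.1,-1.12])
print(r.x,r.fun.round(1).reshape(-1,2).tolist())
# lever / bail
for th in np.arange(2.1,2.6,.1):
    t,bp,_=latch(th,0)
    print(round(th,2),proj(p,c2w(r.x,(t[0],0,t[1]))).round(1),[(round(ph,1),proj(p,c2w(r.x,(b[0],0,b[1]))).round(1).tolist()) for ph in (-.9,-.7,-.5,-.3) for b in [latch(th,ph)[2]]])
print('obs tip',235+400/5,220+65/5,'bar',315,220+93/5)
for P in [(-.022,0,.07),(-.068,0,.07),(-.055,0,.1)]: print(c2w(r.x,P))
E
```

```text
[ 0.57892675 -0.09000915 -1.12619575] [[-0.1, 1.1], [-0.3, 0.8], [1.2, -0.6], [0.1, 0.3], [-1.0, -1.8]]
2.1 [314.5 216.7] [(-0.9, [314.5, 216.0]), (-0.7, [314.4, 224.3]), (-0.5, [314.3, 233.4]), (-0.3, [314.2, 242.6])]
2.2 [314.5 220.7] [(-0.9, [314.5, 216.6]), (-0.7, [314.4, 225.0]), (-0.5, [314.3, 234.0]), (-0.3, [314.2, 243.3])]
2.3 [314.4 225. ] [(-0.9, [314.5, 217.3]), (-0.7, [314.4, 225.7]), (-0.5, [314.3, 234.8]), (-0.3, [314.2, 244.1])]
2.4 [314.4 229.5] [(-0.9, [314.5, 218.0]), (-0.7, [314.4, 226.5]), (-0.5, [314.3, 235.6]), (-0.3, [314.2, 245.0])]
2.5 [314.3 234.3] [(-0.9, [314.5, 218.9]), (-0.7, [314.4, 227.3]), (-0.5, [314.3, 236.5]), (-0.3, [314.2, 245.9])]
obs tip 315.0 233.0 bar 315 238.6
[ 0.56946461 -0.07014793  0.07      ]
[ 0.54968013 -0.02861994  0.07      ]
[ 0.5552714  -0.04035611  0.1       ]
```

Call:
servo_tool(
  rows=[
    [-0.04,0.05,0.015,0,0.012,0,-1],
    [-0.083,0.1,0.031,0,0.012,0,-1],
    [-0.083,0.14,0.031,0,0.012,0,-0.5],
    [-0.083,0.17,0.031,0,0.012,0,0],
    [-0.083,0.18,0.031,0,0.012,0,0.1],
    [-0.083,0.18,0.031,0,0.012,0,0.1],
  ],
)

```text
time_s: 4.9
tcp_pos: [0.4913, 0.1677, 0.1501]
tool_rot: [-1.571, -0.0, -1.127]
contact_force: [-0.6, 0.3, 0.6]
gripper_width: 0.0504
```

Run:
```python
from h import *
s=read_state();print(s['time_s'],s['tcp_pos'],s['tool_rot'],s['gripper_width'])
p=capture('wrist');f=p['frame'][:,:,::-1]
cv2.imwrite('pics/w3.png',f)
for q in trace(p,'tube'):
    ys,xs=np.nonzero(q['region']);print(q['score'],len(xs),xs.mean(),ys.mean(),xs.min(),xs.max(),ys.min(),ys.max(),onplane(p,(xs.mean(),ys.mean()),.085))
print([d['position'] for d in spot_in(p,'tube')])
print(proj(p,(.4905,.168,.092)))
```

```text
4.9 [0.49131627 0.1676619  0.15010719] [-1.57060551e+00 -3.86334706e-05 -1.12714245e+00] 0.05038603024242995
0.91 712 317.1446629213483 207.66432584269663 306 328 188 226 [0.48984503 0.1716476  0.085     ]
[[0.4907, 0.173, 0.0845]]
[315.66345846 216.6707632 ]
```

View pics/w3.png

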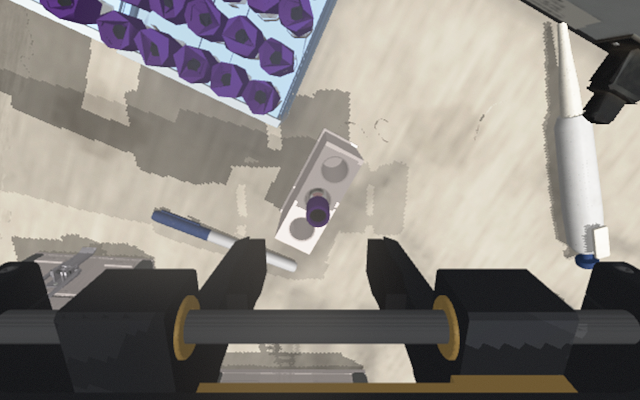

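Call:
servo_tool(
  rows=[
    [-0.001,0.03,0.0015,0,0,0,0.1],
    [-0.001,0.06,0.0015,0,0,0,0.1],
    [-0.001,0.072,0.0015,0,0,0,0.1],
    [-0.001,0.072,0.0015,0,0,0,0.3],
    [-0.001,0.072,0.0015,0,0,0,0.5],
    [-0.001,0.072,0.0015,0,0,0,0.8],
    [-0.001,0.072,0.0015,0,0,0,1],
    [-0.001,0.072,0.0015,0,0,0,1],
    [-0.001,0.072,0.0015,0,0,0,1],
  ],
)

```text
time_s: 6.18
tcp_pos: [0.4934, 0.1694, 0.0799]
tool_rot: [-1.567, -0.001, -1.127]
contact_force: [0.1, 0.4, 5.2]
gripper_width: 0.0153
```

Call:
servo_tool(
  rows=[
    [0,-0.005,0,0,0,0,1],
    [0,-0.015,0,0,0,0,1],
    [0,-0.03,0,0,0,0,1],
    [0,-0.045,0,0,0,0,1],
    [0,-0.06,0,0,0,0,1],
    [0,-0.08,0,0,0,0,1],
    [0,-0.11,0,0,0,0,1],
    [0,-0.13,0,0,0,0,1],
    [0,-0.13,0,0,0,0,1],
  ],
)

```text
time_s: 7.3
tcp_pos: [0.4933, 0.1694, 0.2114]
tool_rot: [-1.564, -0.002, -1.127]
contact_force: [0.2, -0.1, 0.3]
gripper_width: 0.0153
```

Run:
```python
from h import *
s=read_state();print(s['time_s'],s['tcp_pos'],s['tool_rot'],s['gripper_width'],s['contact_force'])
p=capture('wrist');f=p['frame'][:,:,::-1]
cv2.imwrite('pics/w4.png',f)
for q in trace(p,'tube'):
    ys,xs=np.nonzero(q['region']);print(q['score'],len(xs),xs.mean(),ys.mean(),xs.min(),xs.max(),ys.min(),ys.max())
print(spot_in(p,'tube'),spot_in(p,'tube_stand'))
t=np.array(s['tcp_pos']);print(proj(p,t),[ (k,proj(p,t-[0,0,k])) for k in (.06,.07)])
```

```text
7.3 [0.49330059 0.1693837  0.21144297] [-1.56399492 -0.00238892 -1.12699626] 0.0153379689317906 [ 0.21286772 -0.10383411  0.31010562]
0.59 2229 315.03275011215794 252.4302377747869 299 332 205 291
0.25 3366 315.4854426619132 362.89156268568036 271 360 343 383
[{'position': [0.4925, 0.1734, 0.2131], 'score': 0.56}] [{'position': [0.4907, 0.17, 0.0604], 'score': 0.89}, {'position': [0.5851, -0.0201, 0.0634], 'score': 0.53}]
[316.72825919 263.7778787 ] [(0.06, array([315.93517113, 216.26588385])), (0.07, array([315.84250368, 210.71440029]))]
```

View pics/w4.png

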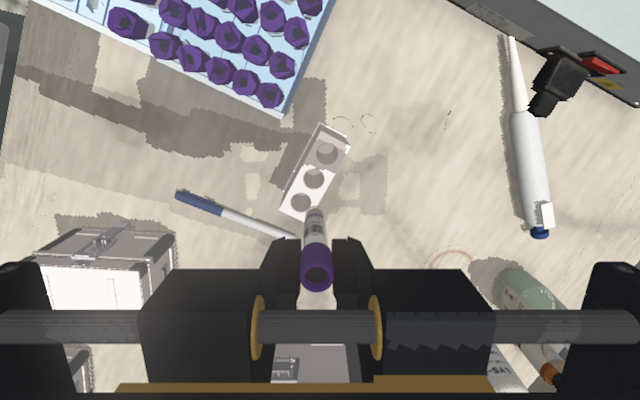

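Call:
servo_tool(
  rows=[
    [0.04,0,-0.005,0,0,0,1],
    [0.08,0,-0.01,0,0,0,1],
    [0.12,0,-0.016,0,0,0,1],
    [0.16,0,-0.022,0,0,0,1],
    [0.2,0,-0.027,0,0,0,1],
    [0.235,0,-0.032,0,0,0,1],
    [0.249,0,-0.034,0,0,0,1],
    [0.249,0.01,-0.034,0,0,0,1],
    [0.249,0.02,-0.034,0,0,0,1],
    [0.249,0.02,-0.034,0,0,0,1],
  ],
)

```text
time_s: 8.75
tcp_pos: [0.5681, -0.0691, 0.188]
tool_rot: [-1.57, 0.001, -1.126]
contact_force: [0.2, -0.5, 0.5]
gripper_width: 0.0148
```

Run:
```python
from h import *
s=read_state();print(s['time_s'],s['tcp_pos'],s['tool_rot'],s['gripper_width'],s['contact_force'])
p=capture('wrist');f=p['frame'][:,:,::-1]
cv2.imwrite('pics/w5.png',cv2.resize(f[150:330,210:450],None,fx=3.3,fy=3.3,interpolation=cv2.INTER_CUBIC))
pose=(.57893,-.09001,-1.1262)
t=np.array(s['tcp_pos'])
T=lambda uv:((np.array(uv)-[210,150])*3.3).round()
print('tcp',T(proj(p,t)),'foot',T(proj(p,t-[0,0,.0705])))
for n,P in dict(pocket=(-.022,0,.07),rimL=(-.055,-.085,.1),rimR=(-.055,.085,.1),rim0=(-.055,0,.1),tL=(-.022,-.044,.106),tR=(-.022,.044,.106)).items(): print(n,T(proj(p,c2w(pose,P))))
```

```text
8.75 [ 0.56810035 -0.06905664  0.18799549] [-1.56999992e+00  7.70197179e-04 -1.12582931e+00] 0.014840009194003669 [ 0.22069608 -0.50433766  0.5483835 ]
tcp [352. 376.] foot [352. 201.]
pocket [354. 138.]
rimL [-44.  33.]
rimR [754.  33.]
rim0 [355.  33.]
tL [152. 188.]
tR [558. 188.]
```

View pics/w5.png

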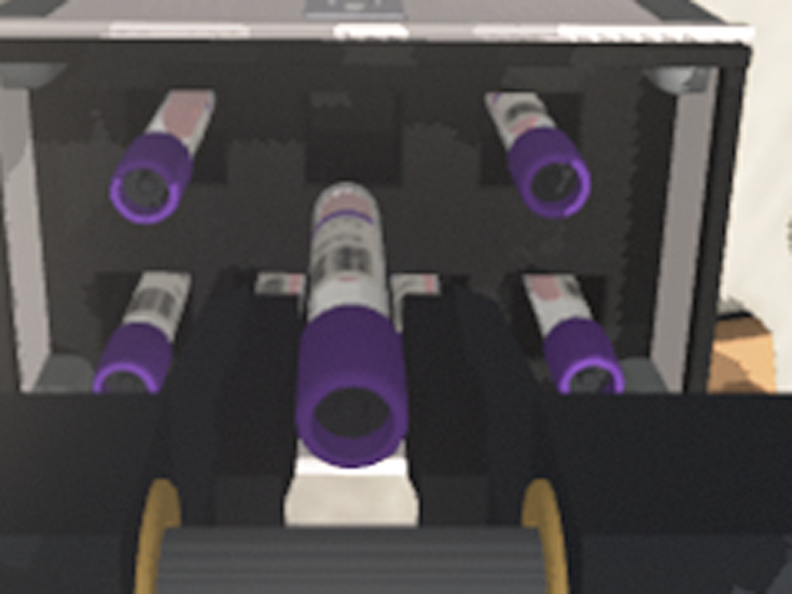

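Call:
servo_tool(
  rows=[
    [0.0015,0.02,0.0005,0,0,0,1],
    [0.0015,0.04,0.0005,0,0,0,1],
    [0.0015,0.06,0.0005,0,0,0,1],
    [0.0015,0.075,0.0005,0,0,0,1],
    [0.0015,0.088,0.0005,0,0,0,1],
    [0.0015,0.092,0.0005,0,0,0,1],
    [0.0015,0.092,0.0005,0,0,0,1],
  ],
)

```text
time_s: 9.68
tcp_pos: [0.5698, -0.0704, 0.0969]
tool_rot: [-1.569, -0.0, -1.126]
contact_force: [-0.2, -0.3, 0.1]
gripper_width: 0.0152
```

Call:
servo_tool(
  rows=[
    [0,0.001,0,0,0,0,0.8],
    [0,0.001,0,0,0,0,0.5],
    [0,0.001,0,0,0,0,0.4],
    [0,0.001,0,0,0,0,0.4],
    [0,0,0,0,0,0,0.4],
    [0,-0.02,0,0,0,0,0.4],
    [0,-0.05,0,0,0,0,0.4],
    [0,-0.09,0,0,0,0,0.4],
    [0,-0.13,0,0,0,0,0.4],
    [0,-0.17,0,0,0,0,0.4],
    [0,-0.19,0,0,0,0,0.4],
  ],
)

```text
time_s: 11.05
tcp_pos: [0.5697, -0.0706, 0.2893]
tool_rot: [-1.567, -0.002, -1.126]
contact_force: [0.4, -0.3, -0.1]
gripper_width: 0.0265
```

Run:
```python
from h import *
s=read_state();print(s['time_s'],np.round(s['qpos'],3),s['tcp_pos'],s['tool_rot'],s['gripper_width'],s['contact_force'])
p=capture('wrist');f=p['frame'][:,:,::-1]
cv2.imwrite('pics/w6.png',f)
pose=(.57893,-.09001,-1.1262)
for n,P in dict(top=(-.022,0,.106),L=(-.022,-.044,.106),rim0=(-.055,0,.1),edge=(.061-.12*np.sin(.13),0,.102+.12*np.cos(.1))).items(): print(n,proj(p,c2w(pose,P)))
for n in ['tube','lid_edge','lid','lever','bail_bar','lever_pad','keeper_seat']: print(n,[(np.round(d['position'],3).tolist(),round(float(d['score']),2)) for d in spot_in(p,n)[:3]])
```

```text
11.05 [-3.280e-01  3.960e-01  1.272e+00  1.000e-03  1.470e+00 -7.730e-01] [ 0.5697013  -0.07055149  0.28930059] [-1.5667382  -0.00243257 -1.12589274] 0.02653482765239681 [ 0.36028007 -0.3171427  -0.06925556]
top [315.65955691 169.67909343]
L [271.97787034 169.72630157]
rim0 [315.626198   135.91992109]
edge [316.12805841 296.68261903]
tube [([0.57, -0.065, 0.101], 0.88), ([0.586, -0.103, 0.089], 0.62), ([0.427, -0.167, 0.009], 0.6)]
lid_edge [([0.31, -0.222, 0.084], 0.88), ([0.615, -0.167, 0.135], 0.87), ([0.351, -0.036, 0.084], 0.72)]
lid [([0.311, -0.22, 0.086], 0.84), ([0.354, -0.037, 0.09], 0.64), ([0.617, -0.169, 0.137], 0.62)]
lever [([0.542, -0.008, 0.099], 0.67), ([0.281, -0.185, 0.052], 0.54)]
bail_bar [([0.286, -0.188, 0.059], 0.74), ([0.495, 0.077, 0.007], 0.74), ([0.536, -0.005, 0.127], 0.69)]
lever_pad [([0.279, -0.19, 0.046], 0.59), ([0.535, -0.005, 0.1], 0.57)]
keeper_seat [([0.614, -0.171, 0.131], 0.86), ([0.31, -0.221, 0.081], 0.79), ([0.349, -0.035, 0.085], 0.65)]
```

View pics/w6.png

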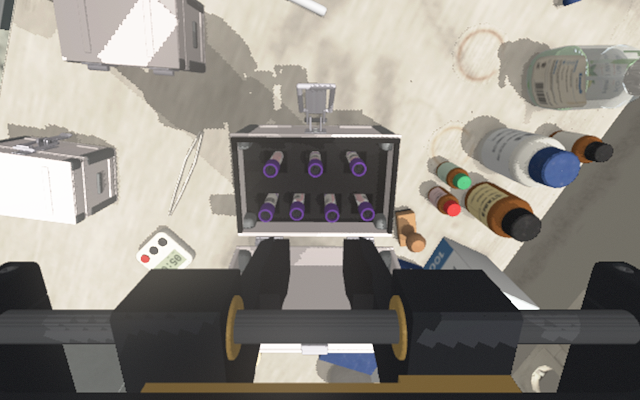

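Call:
servo_tool(
  rows=[
    [0.04,0,0,0,0,0,1],
    [0.09,0,0,0,0,0,1],
    [0.14,0,0,0,0,0,1],
    [0.152,0,0,0,0,0,1],
    [0.152,0.04,0,0,0,0,1],
    [0.152,0.08,0,0,0,0,1],
    [0.152,0.105,0,0,0,0,1],
    [0.152,0.106,0,0,0,0,1],
  ],
)

```text
time_s: 12.45
tcp_pos: [0.6339, -0.2065, 0.1778]
tool_rot: [-1.573, 0.004, -1.125]
contact_force: [-0.5, -0.1, 0.4]
gripper_width: 0.0003
```

Call:
servo_tool(
  rows=[
    [-0.015,-0.002,0,0,0,0,1],
    [-0.027,-0.003,0,0,0,0,1],
    [-0.038,-0.004,0,0,0,0,1],
    [-0.05,-0.004,0,0,0,0,1],
    [-0.062,-0.004,0,0,0,0,1],
    [-0.074,-0.004,0,0,0,0,1],
    [-0.086,-0.004,0,0,0,0,1],
    [-0.095,-0.004,0,0,0,0,1],
  ],
)

```text
time_s: 13.45
tcp_pos: [0.5925, -0.1199, 0.182]
tool_rot: [-1.573, 0.005, -1.125]
contact_force: [-0.0, -0.8, -0.0]
gripper_width: 0.0005
```

Call:
servo_tool(
  rows=[
    [0,-0.04,0,0,0,0,1],
    [0,-0.08,0,0,0,0,0.5],
    [-0.03,-0.1,0,0,0,0,0],
    [-0.08,-0.1,0,0,0,0,-0.3],
    [-0.12,-0.09,0,0,0,0,-0.3],
    [-0.153,-0.08,0,0,0,0,-0.3],
    [-0.153,-0.08,0,0,0,0,-0.3],
    [-0.153,-0.08,0,0,0,0,-0.3],
  ],
)

```text
time_s: 14.45
tcp_pos: [0.5272, 0.0175, 0.263]
tool_rot: [-1.573, 0.005, -1.125]
contact_force: [-0.5, -0.9, 1.0]
gripper_width: 0.0574
```

Run:
```python
from h import *
s=read_state();print(s['time_s'],np.round(s['qpos'],3),s['tcp_pos'],s['tool_rot'],s['gripper_width'],s['contact_force'])
p=capture('wrist');f=p['frame'][:,:,::-1]
cv2.imwrite('pics/w7.png',cv2.resize(f[130:330,190:440],None,fx=3,fy=3,interpolation=cv2.INTER_CUBIC))
T=lambda uv:((np.array(uv)-[190,130])*3).round()
pose=(.57893,-.09001,-1.1262)
tp,bp,b=latch(2.47,-.45)
for n,P in dict(tip=(tp[0],0,tp[1]),bp=(bp[0],0,bp[1]),bar=(b[0],0,b[1]),seat=(-.0615,0,.115),lidedge=(-.0557,0,.132),rimL=(-.055,-.085,.1),rimR=(-.055,.085,.1),tcp=(-.12,0,s['tcp_pos'][2])).items(): print(n,T(proj(p,c2w(pose,P))))
for n in ['lid_edge','lever','bail_bar','keeper_seat']: print(n,[(np.round(d['position'],3).tolist(),round(float(d['score']),2)) for d in spot_in(p,n)[:3]])
```

```text
14.45 [-0.19   0.309  1.46   0.003  1.377 -0.637] [0.52716064 0.01747896 0.26303294] [-1.57277207  0.00463839 -1.1251772 ] 0.05735596963603938 [-0.53549844 -0.91604129  1.02002307]
tip [382. 200.]
bp [382. 236.]
bar [382. 219.]
seat [382. 326.]
lidedge [382. 368.]
rimL [129. 324.]
rimR [634. 325.]
tcp [384. 397.]
lid_edge [([0.312, -0.199, 0.084], 0.95), ([0.344, -0.026, 0.086], 0.79), ([0.567, -0.061, 0.131], 0.7)]
lever [([0.54, -0.003, 0.116], 0.96), ([0.277, -0.187, 0.05], 0.77), ([0.331, 0.014, 0.06], 0.47)]
bail_bar [([0.534, 0.0, 0.131], 0.79), ([0.538, -0.003, 0.116], 0.61), ([0.284, -0.186, 0.058], 0.51)]
keeper_seat [([0.316, -0.204, 0.084], 0.96), ([0.342, -0.026, 0.089], 0.76), ([0.564, -0.065, 0.131], 0.75)]
```

View pics/w7.png

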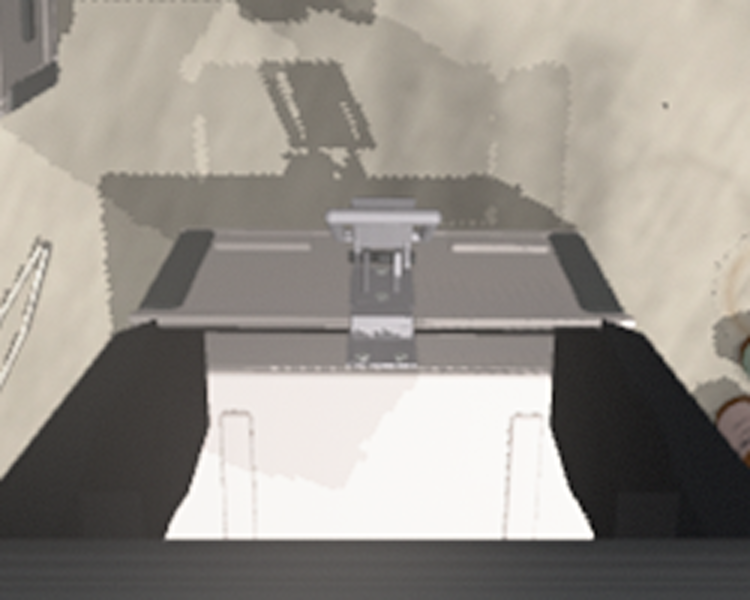

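```bash
cat >> h.py <<'E'
pose=(.57893,-.09001,-1.1262)
def rows(keys,c):
    "keys: list of (case x, case z, tilt) for TCP at case y=0 -> rows in tool axes"
    s=read_state(); R0=R.from_euler('xyz',s['tool_rot']); t0=np.array(s['tcp_pos']); out=[]
    base=R.from_euler('xyz',[-np.pi/2,0,pose[2]])
    for x,z,t in keys:
        d=R0.inv().apply(c2w(pose,(x,0,z))-t0); r=(R0.inv()*base*R.from_rotvec([0,0,t])).as_rotvec()
        out.append([round(float(v),4) for v in d]+[round(float(v),3) for v in r]+[c])
    return out
def grip(b,t,along=.006,perp=.005):
    return (b[0]-along*np.sin(t)-perp*np.cos(t), b[1]-along*np.cos(t)+perp*np.sin(t), t)
E
python3 - <<'E'
from h import *
g=grip(latch(2.47,-.45)[2],-.45); print(g)
back=lambda d:(g[0]+d*np.sin(-.45),g[1]+d*np.cos(-.45),-.45)
k=[(-.125,.22,-.17),(-.132,.195,-.33),back(.06),back(.06),back(.03),back(.01),g,g]
for r in rows(k,-.3): print(r)
E
```

```text
(np.float64(-0.10315303804224774), np.float64(0.11721842642218852), -0.45)
[-0.0057, 0.0428, 0.0007, 0.002, 0.0, -0.175, -0.3]
[-0.0125, 0.0678, 0.0008, 0.002, 0.001, -0.335, -0.3]
[-0.0097, 0.0916, 0.0009, 0.002, 0.001, -0.455, -0.3]
[-0.0097, 0.0916, 0.0009, 0.002, 0.001, -0.455, -0.3]
[0.0035, 0.1185, 0.0009, 0.002, 0.001, -0.455, -0.3]
[0.0123, 0.1365, 0.001, 0.002, 0.001, -0.455, -0.3]
[0.0167, 0.1455, 0.001, 0.002, 0.001, -0.455, -0.3]
[0.0167, 0.1455, 0.001, 0.002, 0.001, -0.455, -0.3]
```

Call:
servo_tool(
  rows=[
    [-0.0055,0.043,0.001,0.002,0,-0.175,-0.3],
    [-0.0125,0.068,0.001,0.002,0.001,-0.335,-0.3],
    [-0.0095,0.0915,0.001,0.002,0.001,-0.455,-0.3],
    [-0.0095,0.0915,0.001,0.002,0.001,-0.455,-0.3],
    [0.0035,0.1185,0.001,0.002,0.001,-0.455,-0.3],
    [0.012,0.1365,0.001,0.002,0.001,-0.455,-0.3],
    [0.0165,0.1455,0.001,0.002,0.001,-0.455,-0.3],
    [0.0165,0.1455,0.001,0.002,0.001,-0.455,-0.3],
  ],
)

```text
time_s: 15.7
tcp_pos: [0.5349, 0.0027, 0.1177]
tool_rot: [-1.57, -0.449, -1.128]
contact_force: [-0.0, -0.7, 1.0]
gripper_width: 0.0574
```

Run:
```python
from h import *
s=read_state();print(s['time_s'],s['tcp_pos'],s['gripper_width'],s['contact_force'])
print('err to goal',rows([(-.1032,.1172,-.45)],0))
p=capture('wrist');f=p['frame'][:,:,::-1]
cv2.imwrite('pics/w8.png',cv2.resize(f[150:400,180:460],None,fx=2.4,fy=2.4,interpolation=cv2.INTER_CUBIC))
T=lambda uv:((np.array(uv)-[180,150])*2.4).round()
tp,bp,b=latch(2.47,-.45)
for n,P in dict(tip=(tp[0],0,tp[1]),bp=(bp[0],0,bp[1]),barL=(b[0],-.0175,b[1]),barR=(b[0],.0175,b[1]),seat=(-.0615,0,.115)).items(): print(n,T(proj(p,c2w(pose,P))))
print('tcp',T(proj(p,s['tcp_pos'])))
```

```text
15.7 [0.53493725 0.00270877 0.11771507] 0.05737671736759651 [-0.02991996 -0.72367845  0.96171755]
err to goal [[-0.0007, 0.0002, -0.0002, 0.0, -0.002, -0.001, 0]]
tip [327. 258.]
bp [327. 193.]
barL [237. 308.]
barR [418. 307.]
seat [328. 362.]
tcp [328. 272.]
```

View pics/w8.png

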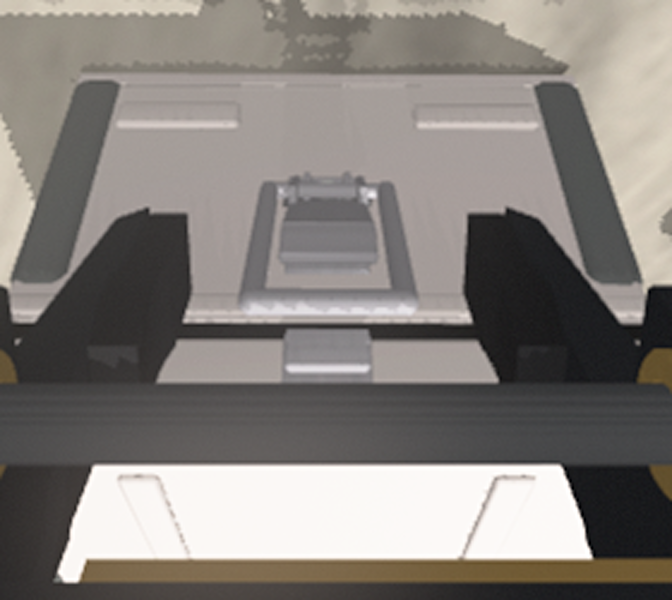

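Call:
servo_tool(
  rows=[
    [0,0,0,0,0,0,0],
    [0,0,0,0,0,0,0.3],
    [0,0,0,0,0,0,1],
    [0,0,0,0,0,0,1],
    [0,0,0,0,0,0,1],
  ],
)

```text
time_s: 16.38
tcp_pos: [0.5351, 0.0031, 0.1183]
tool_rot: [-1.569, -0.45, -1.128]
contact_force: [-2.0, 1.6, 4.1]
gripper_width: 0.0335
```

Run:
```python
from h import *
s=read_state();print(s['gripper_width'],s['contact_force'])
k=[grip(latch(2.47,ph)[2],ph) for ph in np.linspace(-.45,.30,8)[1:]]
for r in rows(k+k[-1:],1): print(r)
for th in (2.47,2.2,2,1.8,1.6,1.5,1.4):
    bp=latch(th,0)[1]; ph=np.arcsin((-.0615-bp[0])/.0535); print(th,ph.round(3),latch(th,ph)[2].round(4))
```

```text
0.033450220018660465 [-2.00942362  1.59273665  4.05439397]
[0.0044, 0.0006, -0.0004, -0.001, -0.001, 0.107, 1]
[0.0095, 0.0009, -0.0004, -0.001, -0.001, 0.214, 1]
[0.0146, 0.0018, -0.0004, -0.001, -0.001, 0.322, 1]
[0.0195, 0.0031, -0.0004, -0.001, -0.001, 0.429, 1]
[0.0243, 0.005, -0.0004, -0.001, -0.001, 0.536, 1]
[0.0288, 0.0074, -0.0004, -0.001, -0.001, 0.643, 1]
[0.033, 0.0103, -0.0004, -0.001, -0.001, 0.75, 1]
[0.033, 0.0103, -0.0004, -0.001, -0.001, 0.75, 1]
2.47 0.313 [-0.0615  0.1275]
2.2 0.341 [-0.0615  0.1241]
2 0.351 [-0.0615  0.1216]
1.8 0.352 [-0.0615  0.1192]
1.6 0.343 [-0.0615  0.117 ]
1.5 0.335 [-0.0615  0.116 ]
1.4 0.325 [-0.0615  0.1151]
```

Call:
servo_tool(
  rows=[
    [0.0045,0.0005,0,0,0,0.107,1],
    [0.0095,0.001,0,0,0,0.214,1],
    [0.0145,0.002,0,0,0,0.322,1],
    [0.0195,0.003,0,0,0,0.429,1],
    [0.0245,0.005,0,0,0,0.536,1],
    [0.029,0.0075,0,0,0,0.643,1],
    [0.033,0.0105,0,0,0,0.75,1],
    [0.033,0.0105,0,0,0,0.75,1],
  ],
)

```text
time_s: 17.38
tcp_pos: [0.5499, -0.0285, 0.1227]
tool_rot: [-1.57, 0.301, -1.129]
contact_force: [-0.2, 0.5, 1.2]
gripper_width: 0.0335
```

Run:
```python
from h import *
s=read_state();print(s['time_s'],s['tcp_pos'],s['gripper_width'],s['contact_force'])
p=capture('wrist');f=p['frame'][:,:,::-1]
cv2.imwrite('pics/w9.png',cv2.resize(f[150:400,180:460],None,fx=2.4,fy=2.4,interpolation=cv2.INTER_CUBIC))
T=lambda uv:((np.array(uv)-[180,150])*2.4).round()
tp,bp,b=latch(2.47,.3)
for n,P in dict(tip=(tp[0],0,tp[1]),bp=(bp[0],0,bp[1]),barL=(b[0],-.0175,b[1]),barR=(b[0],.0175,b[1]),seat=(-.0615,0,.115),liptop=(-.0657,0,.1185),shutedge=(-.0557,0,.132)).items(): print(n,T(proj(p,c2w(pose,P))))
print('err',rows([grip(b,.3)],0))
print('down');
k=[]
for th in (2.2,2,1.8,1.65,1.5,1.42):
    bp=latch(th,0)[1]; ph=np.arcsin((-.0612-bp[0])/.0535); k.append(grip(latch(th,ph)[2],ph))
for r in rows(k,1): print(r)
```

```text
17.375 [ 0.54991972 -0.02852361  0.12271694] 0.03346272463659161 [-0.17824653  0.53200417  1.20974858]
tip [326.  92.]
bp [326. 194.]
barL [236. 310.]
barR [418. 309.]
seat [327. 296.]
liptop [327. 280.]
shutedge [327. 351.]
err [[-0.0007, -0.0005, -0.0003, -0.001, -0.002, 0.001, 0]]
down
[0.0011, 0.0025, -0.0003, -0.001, -0.002, 0.048, 1]
[0.0018, 0.0048, -0.0003, -0.001, -0.002, 0.058, 1]
[0.0025, 0.0071, -0.0003, -0.001, -0.002, 0.059, 1]
[0.003, 0.0088, -0.0003, -0.001, -0.002, 0.053, 1]
[0.0035, 0.0103, -0.0003, -0.001, -0.002, 0.042, 1]
[0.0038, 0.011, -0.0003, -0.001, -0.002, 0.034, 1]
```

View pics/w9.png

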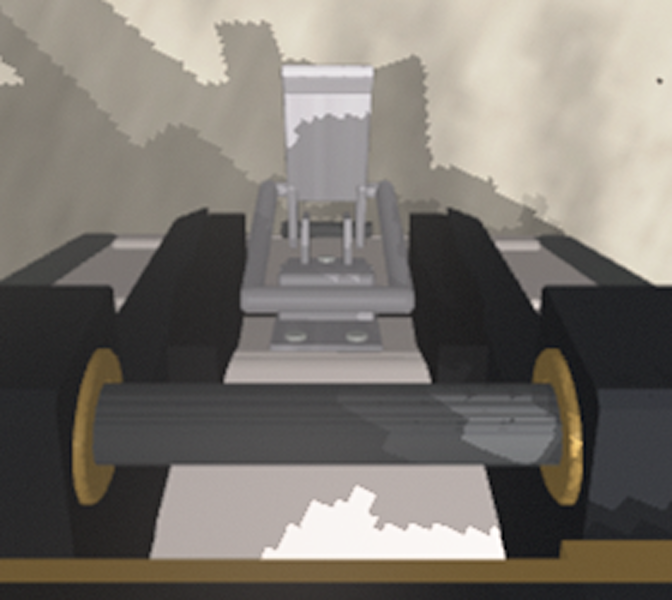

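Call:
servo_tool(
  rows=[
    [0.0015,0.0,0,0,0,0.02,1],
    [0.003,0.002,0,0,0,0.045,1],
    [0.004,0.0045,0,0,0,0.055,1],
    [0.0045,0.0065,0,0,0,0.055,1],
    [0.005,0.0085,0,0,0,0.05,1],
    [0.0055,0.01,0,0,0,0.04,1],
    [0.0055,0.0105,0,0,0,0.035,1],
    [0.0055,0.0105,0,0,0,0.035,1],
  ],
)

```text
time_s: 18.42
tcp_pos: [0.5498, -0.0273, 0.116]
tool_rot: [-1.569, 0.339, -1.125]
contact_force: [-18.3, 14.4, 44.2]
gripper_width: 0.0337
```

Run:
```python
from h import *
s=read_state();print(s['time_s'],s['tcp_pos'],s['tool_rot'],s['gripper_width'],s['contact_force'])
p=capture('wrist');f=p['frame'][:,:,::-1]
cv2.imwrite('pics/w10.png',cv2.resize(f[150:350,200:440],None,fx=3,fy=3,interpolation=cv2.INTER_CUBIC))
T=lambda uv:((np.array(uv)-[200,150])*3).round()
for n,P in dict(barL=(-.0615,-.0175,.115),barR=(-.0615,.0175,.115),bartop=(-.0615,0,.1175),lipT=(-.064,0,.1185),lipF=(-.0675,0,.1185),face=(-.055,0,.118)).items(): print(n,T(proj(p,c2w(pose,P))))
c=np.array(s['tcp_pos'])-c2w(pose,(0,0,0)); a=pose[2]; x=np.cos(a)*c[0]+np.sin(a)*c[1]; t=s['tool_rot'][1]
print('bar by kin', x+.006*np.sin(t)+.005*np.cos(t), s['tcp_pos'][2]+.006*np.cos(t)-.005*np.sin(t))
for th in np.arange(1.3,2.3,.1): tp=latch(th,0)[0]; print(round(th,1),T(proj(p,c2w(pose,(tp[0],0,tp[1])))),end=' ')
```

```text
18.425 [ 0.5498054  -0.02729423  0.11598363] [-1.56919188  0.33914698 -1.1246927 ] 0.033678054749517836 [-18.34633653  14.37415518  44.17449733]
barL [236. 389.]
barR [456. 389.]
bartop [346. 393.]
lipT [346. 378.]
lipF [346. 356.]
face [346. 436.]
bar by kin -0.06243382304850466 0.11997844737303942
1.3 [346.  42.] 1.4 [346.  34.] 1.5 [346.  27.] 1.6 [346.  23.] 1.7 [346.  21.] 1.8 [346.  22.] 1.9 [346.  27.] 2.0 [346.  35.] 2.1 [346.  46.] 2.2 [346.  62.]
```

View pics/w10.png

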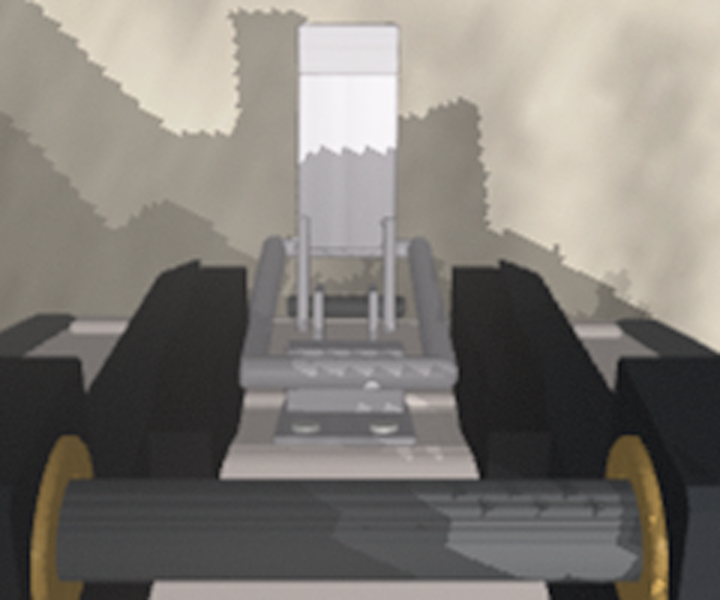

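Call:
servo_tool(
  rows=[
    [-0.0015,-0.002,0,0,0,0,1],
    [-0.0025,-0.004,0,0,0,0,1],
    [-0.0025,-0.0045,0,0,0,0,1],
    [-0.0025,-0.0045,0,0,0,0,0.1],
    [-0.0025,-0.0045,0,0,0,0,-0.3],
    [-0.0025,-0.0045,0,0,0,0,-0.3],
    [-0.0025,-0.0045,0,0,0,0,-0.3],
  ],
)

```text
time_s: 19.35
tcp_pos: [0.5495, -0.0265, 0.1211]
tool_rot: [-1.569, 0.339, -1.125]
contact_force: [0.1, 0.8, -0.7]
gripper_width: 0.0575
```

Run:
```python
from h import *
s=read_state();print(s['time_s'],s['tcp_pos'],s['tool_rot'],s['gripper_width'],s['contact_force'])
p=capture('wrist');f=p['frame'][:,:,::-1]
cv2.imwrite('pics/w11.png',cv2.resize(f[150:350,200:440],None,fx=3,fy=3,interpolation=cv2.INTER_CUBIC))
T=lambda uv:((np.array(uv)-[200,150])*3).round()
for x in (-.068,-.066,-.064,-.062):
  print(x,[(z,T(proj(p,c2w(pose,(x,0,z)))).tolist()) for z in (.120,.123,.126)])
print('lip',[T(proj(p,c2w(pose,P))).tolist() for P in ((-.0675,0,.1185),(-.064,0,.1185),(-.055,0,.132))])
for b in [(-.0655,.1235)]:
    g=grip(b,-.1,.002,.006);print(g)
    for r in rows([(g[0],g[1]+.004,.16),(g[0],g[1]+.002,0),g,g],-.3): print(r)
```

```text
19.35 [ 0.54950643 -0.02648548  0.12110569] [-1.56897161  0.33919325 -1.12468906] 0.05749040830695058 [ 0.1142142   0.84457243 -0.72752056]
-0.068 [(0.12, [345.0, 354.0]), (0.123, [345.0, 357.0]), (0.126, [345.0, 361.0])]
-0.066 [(0.12, [345.0, 366.0]), (0.123, [345.0, 370.0]), (0.126, [345.0, 374.0])]
-0.064 [(0.12, [345.0, 379.0]), (0.123, [345.0, 383.0]), (0.126, [345.0, 388.0])]
-0.062 [(0.12, [345.0, 391.0]), (0.123, [345.0, 396.0]), (0.126, [345.0, 401.0])]
lip [[345.0, 355.0], [345.0, 377.0], [345.0, 459.0]]
(np.float64(-0.0712703581583745), np.float64(0.12091099116956297), -0.1)
[-0.0024, -0.0031, -0.0007, -0.001, 0.001, -0.179, -0.3]
[-0.0018, -0.0013, -0.0007, -0.002, 0.001, -0.339, -0.3]
[-0.0011, 0.0006, -0.0008, -0.002, 0.001, -0.439, -0.3]
[-0.0011, 0.0006, -0.0008, -0.002, 0.001, -0.439, -0.3]
```

```bash
python3 - <<'E'
import cv2,numpy as np
for n in ('w10','w11'):
    g=cv2.cvtColor(cv2.imread(f'pics/{n}.png'),cv2.COLOR_BGR2GRAY).astype(int)
    for a,b in ((262,278),(418,434),(300,390)): print(n,a,[(y,int(g[y:y+4,a:b].mean())) for y in range(320,440,4)])
E
python3 - <<'E'
from h import *
p=capture('wrist')
for n in ['bail_bar','keeper_seat']:
    for q in trace(p,n)[:3]:
        ys,xs=np.nonzero(q['region']);print(n,round(q['score'],2),len(xs),((xs.min()-200)*3,(xs.max()-200)*3,(ys.min()-150)*3,(ys.max()-150)*3))
E
```

```text
w10 262 [(320, 113), (324, 108), (328, 109), (332, 108), (336, 109), (340, 108), (344, 109), (348, 110), (352, 107), (356, 109), (360, 123), (364, 129), (368, 138), (372, 143), (376, 137), (380, 130), (384, 121), (388, 117), (392, 139), (396, 162), (400, 165), (404, 148), (408, 123), (412, 115), (416, 115), (420, 115), (424, 113), (428, 112), (432, 110), (436, 117)]
w10 418 [(320, 107), (324, 106), (328, 106), (332, 107), (336, 106), (340, 105), (344, 106), (348, 107), (352, 103), (356, 112), (360, 136), (364, 148), (368, 155), (372, 154), (376, 141), (380, 133), (384, 125), (388, 113), (392, 131), (396, 159), (400, 185), (404, 170), (408, 142), (412, 122), (416, 118), (420, 119), (424, 119), (428, 119), (432, 119), (436, 119)]
w10 300 [(320, 139), (324, 128), (328, 125), (332, 121), (336, 120), (340, 105), (344, 100), (348, 123), (352, 135), (356, 122), (360, 137), (364, 149), (368, 154), (372, 152), (376, 140), (380, 135), (384, 133), (388, 137), (392, 145), (396, 144), (400, 145), (404, 149), (408, 139), (412, 104), (416, 95), (420, 99), (424, 110), (428, 122), (432, 106), (436, 1
[... 656 characters left out ...]
, (412, 88), (416, 114), (420, 119), (424, 119), (428, 119), (432, 119), (436, 120)]
w11 300 [(320, 139), (324, 130), (328, 124), (332, 120), (336, 120), (340, 120), (344, 112), (348, 101), (352, 100), (356, 115), (360, 136), (364, 146), (368, 151), (372, 158), (376, 157), (380, 150), (384, 138), (388, 152), (392, 169), (396, 169), (400, 166), (404, 159), (408, 153), (412, 153), (416, 126), (420, 95), (424, 97), (428, 98), (432, 102), (436, 117)]
bail_bar 0.84 1430 (np.int64(231), np.int64(450), np.int64(240), np.int64(384))
keeper_seat 0.97 11223 (np.int64(-42), np.int64(732), np.int64(345), np.int64(723))
keeper_seat 0.71 14111 (np.int64(-600), np.int64(-252), np.int64(-342), np.int64(69))
```

Call:
servo_tool(
  rows=[
    [-0.0025,-0.003,-0.001,0,0,-0.179,-0.3],
    [-0.002,-0.0015,-0.001,0,0,-0.339,-0.3],
    [-0.0015,0,-0.001,0,0,-0.439,-0.3],
    [-0.0015,0,-0.001,0,0,-0.439,-0.3],
    [-0.0015,0,-0.001,0,0,-0.439,0.2],
    [-0.0015,0,-0.001,0,0,-0.439,1],
    [-0.0015,0,-0.001,0,0,-0.439,1],
    [-0.0015,0,-0.001,0,0,-0.439,1],
    [-0.0015,0,-0.001,0,0,-0.439,1],
  ],
)

```text
time_s: 20.68
tcp_pos: [0.5482, -0.0257, 0.1217]
tool_rot: [-1.569, -0.1, -1.126]
contact_force: [2.1, 0.2, -0.1]
gripper_width: 0.0333
```

```bash
cat >> h.py <<'E'
def barrow(z=.1235,x0=-.066):
    "estimate bar x (camera) at assumed height from column profiles beside the keeper"
    s=read_state();p=capture('wrist');g=cv2.cvtColor(p['frame'],cv2.COLOR_RGB2GRAY).astype(float)
    for x in np.arange(x0-.008,x0+.011,.001):
        v=[]
        for y in (-.0125,.0125):
            u=proj(p,c2w(pose,(x,y,z))); v.append(round(float(cv2.getRectSubPix(g.astype(np.float32),(3,1),(float(u[0]),float(u[1]))).mean())))
        print(round(x*1000,1),v,end=' ')
    print()
    for n in ['bail_bar']:
        for q in trace(p,n)[:2]:
            ys,xs=np.nonzero(q['region']);print(n,round(q['score'],2),len(xs),xs.min(),xs.max(),ys.min(),ys.max(), 'x at bottom edge',onp(p,(xs.mean(),ys.max()+.5),z)*1000)
    c=np.array(s['tcp_pos'])-c2w(pose,(0,0,0)); a=pose[2]
    print('tcp case',(np.cos(a)*c[0]+np.sin(a)*c[1]).round(4),(-np.sin(a)*c[0]+np.cos(a)*c[1]).round(4),c[2].round(4),'tilt',s['tool_rot'],'w',s['gripper_width'])
    F=np.array(s['contact_force']);print('F case',(np.cos(a)*F[0]+np.sin(a)*F[1]).round(1),(-np.sin(a)*F[0]+np.cos(a)*F[1]).round(1),F[2].round(1),s['time_s'])
    return p
def onp(p,uv,z):
    w=onplane(p,uv,z)-c2w(pose,(0,0,z)); a=pose[2]; return np.cos(a)*w[0]+np.sin(a)*w[1]
E
python3 - <<'E'
from h import *
p=barrow()
E
```

```text
-74.0 [132, 119] -73.0 [132, 119] -72.0 [141, 119] -71.0 [98, 115] -70.0 [86, 109] -69.0 [115, 114] -68.0 [137, 135] -67.0 [146, 145] -66.0 [154, 156] -65.0 [147, 148] -64.0 [134, 138] -63.0 [143, 138] -62.0 [150, 152] -61.0 [150, 151] -60.0 [150, 151] -59.0 [151, 151] -58.0 [150, 152] -57.0 [150, 151] -56.0 [150, 151] -55.0 [150, 152] 
bail_bar 0.77 2102 281 351 198 279 x at bottom edge -63.47017109046904
bail_bar 0.4 26493 164 466 154 381 x at bottom edge 8.03925756558023
tcp case -0.0713 -0.0001 0.1217 tilt [-1.56866784 -0.10000387 -1.12557821] w 0.03330143007500104
F case 0.7 2.0 -0.1 20.675
```

Call:
servo_tool(
  rows=[
    [0.0015,-0.001,0,0,0,0.02,1],
    [0.003,-0.001,0,0,0,0.04,1],
    [0.0045,-0.001,0,0,0,0.06,1],
    [0.005,-0.001,0,0,0,0.08,1],
    [0.005,-0.001,0,0,0,0.08,1],
  ],
)

```text
time_s: 21.4
tcp_pos: [0.5503, -0.0303, 0.1231]
tool_rot: [-1.569, -0.019, -1.126]
contact_force: [2.9, 3.1, -2.3]
gripper_width: 0.0331
```

Run:
```python
from h import *
p=barrow(.125,-.062)
```

```text
-70.0 [113, 107] -69.0 [101, 106] -68.0 [85, 105] -67.0 [95, 104] -66.0 [116, 103] -65.0 [113, 103] -64.0 [107, 103] -63.0 [122, 120] -62.0 [133, 130] -61.0 [136, 139] -60.0 [128, 130] -59.0 [120, 120] -58.0 [131, 128] -57.0 [131, 132] -56.0 [130, 131] -55.0 [131, 131] -54.0 [130, 132] -53.0 [133, 131] -52.0 [148, 146] -51.0 [153, 157] 
bail_bar 0.94 1953 282 350 199 279 x at bottom edge -58.80360570056019
tcp case -0.0662 -0.0002 0.1231 tilt [-1.56886157 -0.01949572 -1.12579219] w 0.033092791917837795
F case -1.6 4.0 -2.3 21.4
```

Call:
servo_tool(
  rows=[
    [0,0.0015,0,0,0,0.005,1],
    [0,0.003,0,0,0,0.01,1],
    [0,0.0045,0,0,0,0.01,1],
    [0,0.006,0,0,0,0.005,1],
  ],
)

```text
time_s: 22.0
tcp_pos: [0.5504, -0.0303, 0.1172]
tool_rot: [-1.569, -0.016, -1.125]
contact_force: [1.7, -0.7, 2.3]
gripper_width: 0.0336
```

Run:
```python
from h import *
p=barrow(.120,-.062)
```

```text
-70.0 [111, 107] -69.0 [117, 106] -68.0 [117, 105] -67.0 [115, 105] -66.0 [80, 103] -65.0 [82, 98] -64.0 [114, 111] -63.0 [124, 124] -62.0 [135, 135] -61.0 [133, 136] -60.0 [124, 127] -59.0 [121, 116] -58.0 [129, 129] -57.0 [129, 129] -56.0 [129, 130] -55.0 [130, 129] -54.0 [130, 131] -53.0 [129, 131] -52.0 [127, 131] -51.0 [127, 131] 
bail_bar 0.72 2070 281 350 197 279 x at bottom edge -59.31817384432269
tcp case -0.0662 -0.0001 0.1172 tilt [-1.56852112 -0.01567939 -1.12544262] w 0.03356034488962457
F case 1.4 1.2 2.3 22.0
```

Call:
servo_tool(
  rows=[
    [0,0.001,0,0,0,0,1],
    [0,0.002,0,0,0,0,1],
    [0,0.003,0,0,0,0,1],
    [0,0.0035,0,0,0,0,1],
  ],
)

```text
time_s: 22.6
tcp_pos: [0.5504, -0.0304, 0.1136]
tool_rot: [-1.569, -0.016, -1.125]
contact_force: [1.6, -0.3, 3.7]
gripper_width: 0.0334
```

Run:
```python
from h import *
p=barrow(.116,-.062)
```

```text
-70.0 [109, 109] -69.0 [112, 107] -68.0 [115, 107] -67.0 [125, 107] -66.0 [122, 107] -65.0 [117, 105] -64.0 [112, 108] -63.0 [125, 123] -62.0 [135, 134] -61.0 [137, 141] -60.0 [128, 130] -59.0 [123, 122] -58.0 [130, 129] -57.0 [130, 131] -56.0 [131, 132] -55.0 [131, 132] -54.0 [131, 132] -53.0 [130, 132] -52.0 [129, 132] -51.0 [129, 133] 
bail_bar 0.62 1928 281 350 199 281 x at bottom edge -57.95412817179754
tcp case -0.0661 -0.0001 0.1136 tilt [-1.56859906 -0.01574755 -1.12527394] w 0.03336842308278518
F case 1.0 1.4 3.7 22.6
```

Call:
servo_tool(
  rows=[
    [0,0.001,0,0,0,0,1],
    [0,0.0015,0,0,0,0,1],
    [0,0.0015,0,0,0,0,1],
  ],
)

```text
time_s: 23.08
tcp_pos: [0.5505, -0.0303, 0.1126]
tool_rot: [-1.568, -0.016, -1.125]
contact_force: [-1.4, -0.4, 9.2]
gripper_width: 0.0332
```

Call:
servo_tool(
  rows=[
    [-0.0015,-0.0005,0,0,0,0,1],
    [-0.003,-0.0005,0,0,0,0,1],
    [-0.004,-0.0005,0,0,0,0,1],
    [-0.004,-0.0005,0,0,0,0,1],
  ],
)

```text
time_s: 23.58
tcp_pos: [0.5501, -0.0297, 0.1132]
tool_rot: [-1.567, -0.023, -1.125]
contact_force: [8.1, -17.1, -3.4]
gripper_width: 0.0331
```

Run:
```python
from h import *
p=barrow(.115,-.062)
```

```text
-70.0 [112, 107] -69.0 [112, 106] -68.0 [114, 106] -67.0 [124, 106] -66.0 [129, 108] -65.0 [112, 104] -64.0 [114, 111] -63.0 [125, 125] -62.0 [137, 136] -61.0 [136, 139] -60.0 [126, 130] -59.0 [121, 119] -58.0 [130, 131] -57.0 [130, 131] -56.0 [131, 131] -55.0 [131, 131] -54.0 [131, 132] -53.0 [130, 132] -52.0 [130, 133] -51.0 [129, 133] 
bail_bar 0.61 1692 282 350 201 280 x at bottom edge -58.75865809773628
tcp case -0.0668 -0.0 0.1132 tilt [-1.56715602 -0.02256166 -1.12549201] w 0.03314782179637407
F case 18.9 -0.0 -3.4 23.575
```

Call:
servo_tool(
  rows=[
    [0.0005,0,0,0,0,0,1],
    [0.001,0,0,0,0,0,0.5],
    [0.001,0,0,0,0,0,0],
    [0.001,0,0,0,0,0,-0.3],
    [0.001,0,0,0,0,0,-0.3],
    [0,-0.02,0,0,0,0,-0.3],
    [-0.01,-0.05,0,0,0,0,-0.3],
    [-0.025,-0.1,0,0,0,0,0.2],
    [-0.045,-0.13,0,0,0,0,1],
    [-0.05,-0.14,0,0,0,0,1],
  ],
)

```text
time_s: 24.92
tcp_pos: [0.5268, 0.0187, 0.2535]
tool_rot: [-1.565, -0.024, -1.124]
contact_force: [0.4, 0.4, -0.4]
gripper_width: 0.0296
```

```bash
cat >> h.py <<'E'
def press(th,t=-.7,gap=0,d=.040):
    "TCP pose (case x,z,tilt) with closed fingertip touching the handle's outer face near d from pivot"
    h=np.array([-np.sin(th),-np.cos(th)]); no=np.array([-np.cos(th),np.sin(th)])
    y=np.array([-np.sin(t),-np.cos(t)]); x=np.array([np.cos(t),-np.sin(t)])
    cs=[.008*y+a*x for a in (-.009,0.,.009)]; c=min(cs,key=lambda v:v@no)
    P=np.array([-.068,.070])+d*h+(.0015+gap)*no
    q=P-c
    return (q[0],q[1],t)
E
python3 - <<'E'
from h import *
p=barrow(.115,-.062)
save(p,'w12')
g=cv2.cvtColor(p['frame'],cv2.COLOR_RGB2GRAY).astype(np.float32)
print('handle profile')
u0=proj(p,c2w(pose,(-.068,0,.07)))
for th in np.arange(.9,2.6,.1):
    tp=latch(th,0)[0];u=proj(p,c2w(pose,(tp[0],0,tp[1]))); print(round(th,1),u.round(1),end=' ')
print()
c=int(round(u0[0])); print([(y,int(g[y,c-6:c+7].mean())) for y in range(60,260,3)])
for n in ['lever','bail_bar','tube_stand']:
    for q in trace(p,n)[:2]:
        ys,xs=np.nonzero(q['region']);print(n,round(q['score'],2),len(xs),xs.min(),xs.max(),ys.min(),ys.max())
for k in [(-.150,.22,-.35),(-.16,.18,-.7),press(1.75,gap=.03),press(1.75,gap=.01)]: print(np.round(k,4))
for r in rows([(-.13,.235,-.17),(-.150,.21,-.34),(-.155,.18,-.52),(-.15,.14,-.7),press(1.75,gap=.03),press(1.75,gap=.01),press(1.6,gap=0.004)],1): print(r)
E
```

```text
-70.0 [131, 124] -69.0 [131, 124] -68.0 [130, 124] -67.0 [128, 123] -66.0 [131, 127] -65.0 [131, 129] -64.0 [130, 131] -63.0 [148, 152] -62.0 [180, 189] -61.0 [202, 223] -60.0 [199, 226] -59.0 [171, 200] -58.0 [141, 156] -57.0 [130, 136] -56.0 [133, 139] -55.0 [132, 140] -54.0 [132, 140] -53.0 [132, 139] -52.0 [132, 139] -51.0 [131, 139] 
bail_bar 0.94 522 297 333 201 242 x at bottom edge -58.707563303644825
bail_bar 0.49 154 102 144 81 86 x at bottom edge -197.6833054421626
tcp case -0.1206 -0.0003 0.2535 tilt [-1.5651739  -0.02388084 -1.12443229] w 0.02959711677534564
F case -0.2 0.5 -0.4 24.925
handle profile
0.9 [315.5 164.3] 1.0 [315.5 162.4] 1.1 [315.6 160.9] 1.2 [315.6 159.9] 1.3 [315.6 159.5] 1.4 [315.6 159.6] 1.5 [315.7 160.2] 1.6 [315.7 161.5] 1.7 [315.7 163.3] 1.8 [315.7 165.8] 1.9 [315.8 168.9] 2.0 [315.8 172.7] 2.1 [315.8 177. ] 2.2 [315.8 181.8] 2.3 [315.8 187.2] 2.4 [315.9 192.9] 2.5 [315.9 199. ] 
[(60, 200), (63, 199), (66, 177), (69, 171), (72, 169), (75, 164), (78, 157), (81, 151), (84, 156), (87, 159), (90, 166), (93, 191), (96, 189), (99, 162), (102, 154), (105, 
[... 514 characters left out ...]
115), (237, 206), (240, 196), (243, 143), (246, 116), (249, 122), (252, 184), (255, 169), (258, 238)]
lever 0.94 1447 297 333 160 242
lever 0.71 385 10 67 212 243
bail_bar 0.94 522 297 333 201 242
bail_bar 0.49 154 102 144 81 86
tube_stand 0.8 1944 313 369 0 57
[-0.15  0.22 -0.35]
[-0.16  0.18 -0.7 ]
[-0.1   0.12 -0.7 ]
[-0.1036  0.1004 -0.7   ]
[-0.0107, 0.0153, 0.0009, -0.002, 0.0, -0.149, 1]
[-0.0312, 0.0399, 0.0009, -0.002, -0.0, -0.319, 1]
[-0.0368, 0.0698, 0.0008, -0.002, -0.0, -0.499, 1]
[-0.0327, 0.1099, 0.0008, -0.002, -0.0, -0.679, 1]
[0.0169, 0.1309, 0.0007, -0.002, -0.0, -0.679, 1]
[0.0129, 0.1505, 0.0007, -0.002, -0.0, -0.679, 1]
[0.0101, 0.1622, 0.0007, -0.002, -0.0, -0.679, 1]
```

Call:
servo_tool(
  rows=[
    [-0.0105,0.0155,0.001,0,0,-0.149,1],
    [-0.031,0.04,0.001,0,0,-0.319,1],
    [-0.037,0.07,0.001,0,0,-0.499,1],
    [-0.0325,0.11,0.001,0,0,-0.679,1],
    [0,0.125,0.001,0,0,-0.679,1],
    [0.017,0.131,0.001,0,0,-0.679,1],
    [0.013,0.15,0.001,0,0,-0.679,1],
    [0.01,0.162,0.001,0,0,-0.679,1],
    [0.01,0.162,0.001,0,0,-0.679,1],
  ],
)

```text
time_s: 26.3
tcp_pos: [0.5333, 0.0059, 0.0884]
tool_rot: [-1.57, -0.7, -1.127]
contact_force: [0.3, 0.6, 0.2]
gripper_width: 0.0005
```

Run:
```python
from h import *
p=barrow(.115,-.062)
for th in (1.4,1.25,1.1,.95,.8,.65,.5,.35,.2,.08,0): print(th,rows([press(th)],1)[0])
```

```text
-70.0 [79, 79] -69.0 [79, 79] -68.0 [79, 79] -67.0 [78, 78] -66.0 [78, 78] -65.0 [78, 78] -64.0 [78, 78] -63.0 [78, 78] -62.0 [78, 78] -61.0 [78, 78] -60.0 [78, 78] -59.0 [77, 77] -58.0 [77, 77] -57.0 [77, 77] -56.0 [77, 77] -55.0 [77, 77] -54.0 [77, 77] -53.0 [77, 77] -52.0 [77, 77] -51.0 [77, 76] 
tcp case -0.1062 0.0001 0.0884 tilt [-1.57010807 -0.69953747 -1.12668935] w 0.0004952552897192713
F case -0.4 0.5 0.2 26.3
1.4 [-0.0082, 0.0098, -0.0006, -0.002, -0.001, 0.0, 1]
1.25 [-0.011, 0.0151, -0.0006, -0.002, -0.001, 0.0, 1]
1.1 [-0.013, 0.0208, -0.0006, -0.002, -0.001, 0.0, 1]
0.95 [-0.0142, 0.0267, -0.0006, -0.002, -0.001, 0.0, 1]
0.8 [-0.0324, 0.0327, -0.0007, -0.002, -0.001, 0.0, 1]
0.65 [-0.0318, 0.0386, -0.0007, -0.002, -0.001, 0.0, 1]
0.5 [-0.0302, 0.0444, -0.0007, -0.002, -0.001, 0.0, 1]
0.35 [-0.0279, 0.0499, -0.0007, -0.002, -0.001, 0.0, 1]
0.2 [-0.0247, 0.055, -0.0007, -0.002, -0.001, 0.0, 1]
0.08 [-0.0216, 0.0587, -0.0007, -0.002, -0.001, 0.0, 1]
0 [-0.0193, 0.061, -0.0007, -0.002, -0.001, 0.0, 1]
```

Call:
servo_tool(
  rows=[
    [-0.009,0.01,0,0,0,0,1],
    [-0.013,0.015,0,0,0,0,1],
    [-0.018,0.021,0,0,0,0,1],
    [-0.023,0.027,0,0,0,0,1],
    [-0.027,0.033,0,0,0,0,1],
    [-0.028,0.033,0,0,0,0,1],
  ],
)

```text
time_s: 27.15
tcp_pos: [0.5336, 0.0062, 0.0454]
tool_rot: [-1.569, -0.7, -1.127]
contact_force: [-0.2, -0.7, 1.2]
gripper_width: 0.0006
```

Call:
servo_tool(
  rows=[
    [-0.003,0.006,0,0,0,0,1],
    [-0.003,0.0115,0,0,0,0,1],
    [-0.003,0.0115,0,0,0,0,1],
  ],
)

```text
time_s: 27.52
tcp_pos: [0.5355, 0.0013, 0.034]
tool_rot: [-1.57, -0.699, -1.127]
contact_force: [0.1, 0.1, 0.5]
gripper_width: 0.0001
```

Run:
```python
from h import *
p=capture('wrist')
for n in ['lever','bail_bar']:
    for q in trace(p,n)[:2]:
        ys,xs=np.nonzero(q['region']);print(n,round(q['score'],2),len(xs),xs.min(),xs.max(),ys.min(),ys.max())
for th in (1.5,1.2,.9,.6,.5,.3,0):
    tp=latch(th,0)[0];print(th,proj(p,c2w(pose,(tp[0],0,tp[1]))).round(1),end=' ')
print('seat',proj(p,c2w(pose,(-.061,0,.115))),'tcp',proj(p,read_state()['tcp_pos']),read_state()['contact_force'])
p=capture('scene'); print([proj(p,c2w(pose,P)).round() for P in ((-.105,0,.07),(-.069,0,.02),(-.061,0,.115))])
```

```text
lever 0.76 245 296 335 295 366
1.5 [316.6 324.3] 1.2 [316.6 281.1] 0.9 [316.5 253.5] 0.6 [316.5 240.6] 0.5 [316.5 239.1] 0.3 [316.5 239.5] 0 [316.4 247.2] seat [316.65751719 467.84747309] tcp [317.1972612 264.3095241] [0.6890345  0.8351915  0.19176983]
[array([321., 193.]), array([331., 209.]), array([334., 184.])]
```

Call:
servo_tool(
  rows=[
    [0.002,0.0055,0,0,0,0,1],
    [0.005,0.0105,0,0,0,0,1],
    [0.009,0.015,0,0,0,0,1],
    [0.011,0.0175,0,0,0,0,1],
    [0.012,0.019,0,0,0,0,1],
  ],
)

```text
time_s: 28.35
tcp_pos: [0.5447, -0.017, 0.0279]
tool_rot: [-1.568, -0.699, -1.128]
contact_force: [-12.6, 17.9, 12.8]
gripper_width: 0.0001
```

Call:
servo_tool(
  rows=[
    [-0.01,-0.02,0,0,0,0,1],
    [-0.02,-0.06,0,0,0,0,1],
    [-0.02,-0.11,0,0,0,0,1],
    [-0.02,-0.17,0,0,0,0.17,1],
    [-0.02,-0.2,0,0,0,0.34,1],
    [-0.02,-0.22,0,0,0,0.5,1],
    [-0.02,-0.23,0,0,0,0.7,1],
    [-0.02,-0.23,0,0,0,0.7,1],
  ],
)

```text
time_s: 29.35
tcp_pos: [0.4749, 0.1288, 0.1917]
tool_rot: [-1.568, -0.0, -1.129]
contact_force: [0.5, 0.3, 0.2]
gripper_width: 0.0006
```

Run:
```python
from h import *
p=barrow(.112,-.062); save(p,'w13')
g=cv2.cvtColor(p['frame'],cv2.COLOR_RGB2GRAY).astype(np.float32)
for th in (1.5,.9,.5,.2,0):
    tp=latch(th,0)[0];print(th,proj(p,c2w(pose,(tp[0],0,tp[1]))).round(1),end=' ')
for n,P in dict(pad0=(-.0695,0,.03),pivot=(-.068,0,.07),seat=(-.0615,0,.112),edge=(-.0557,0,.130),rim=(-.055,.05,.1)).items(): print(n,proj(p,c2w(pose,P)).round(1),end=' ')
print()
for n in ['lever','bail_bar','tube_stand','case','lid']:
    for q in trace(p,n)[:3]:
        ys,xs=np.nonzero(q['region']);print(n,round(q['score'],2),len(xs),xs.min(),xs.max(),ys.min(),ys.max())
print('stand',spot_in(p,'tube_stand'))
# lid seam: profile down the front at y=0.05
for y in (-.05,.05):
    print([(round(x*1e3),int(cv2.getRectSubPix(g,(5,1),tuple(map(float,proj(p,c2w(pose,(x,y,.1)))))).mean())) for x in np.arange(-.07,-.025,.0015)])
q=cv2.cvtColor(cv2.imread('pics/w12.png'),cv2.COLOR_BGR2GRAY)
```

```text
-70.0 [57, 62] -69.0 [35, 35] -68.0 [32, 32] -67.0 [31, 31] -66.0 [31, 31] -65.0 [33, 31] -64.0 [33, 31] -63.0 [33, 31] -62.0 [33, 31] -61.0 [33, 31] -60.0 [33, 31] -59.0 [33, 31] -58.0 [33, 31] -57.0 [33, 31] -56.0 [33, 31] -55.0 [33, 31] -54.0 [33, 31] -53.0 [33, 31] -52.0 [33, 31] -51.0 [33, 31] 
bail_bar 0.56 375 297 334 348 381 x at bottom edge -81.97221340500818
bail_bar 0.56 232 88 134 220 241 x at bottom edge -215.22315450386847
tcp case -0.2423 0.0002 0.1917 tilt [-1.56757698e+00 -2.14792842e-04 -1.12874811e+00] w 0.000594082313341937
F case -0.1 0.6 0.2 29.35
1.5 [316.2 304.3] 0.9 [316.1 295.2] 0.5 [316.1 300.6] 0.2 [316.2 309.5] 0 [316.2 317.2] pad0 [316.2 326.9] pivot [316.4 356.2] seat [316.6 399.6] edge [316.7 424.5] rim [371.  392.8] 
lever 0.9 543 87 145 204 241
lever 0.69 628 297 334 344 381
lever 0.62 395 296 334 348 381
bail_bar 0.56 375 297 334 348 381
bail_bar 0.56 232 88 134 220 241
tube_stand 0.56 4678 313 396 94 200
case 0.82 14136 25 198 205 308
case 0.71 1753 292 339 343 382
case 0.66 1412 65 105 344 389
lid 0.85 9181 25 174 233 309
stand [{'position': [0.4916, 0.1678, 0.0645], 'score': 0.95}]
[(-70, 35), (-68, 50), (-67, 78), (-66, 83), (-64, 82), (-62, 83), (-61, 83), (-60, 83), (-58, 84), (-56, 61), (-55, 33), (-53, 31), (-52, 33), (-50, 32), (-49, 32), (-47, 32), (-46, 32), (-44, 32), (-43, 32), (-41, 32), (-40, 32), (-38, 32), (-37, 32), (-35, 32), (-34, 32), (-32, 32), (-31, 32), (-29, 33), (-28, 33), (-26, 33), (-25, 33)]
[(-70, 85), (-68, 84), (-67, 85), (-66, 84), (-64, 84), (-62, 84), (-61, 84), (-60, 84), (-58, 85), (-56, 73), (-55, 36), (-53, 26), (-52, 27), (-50, 27), (-49, 27), (-47, 27), (-46, 27), (-44, 27), (-43, 27), (-41, 27), (-40, 27), (-38, 27), (-37, 27), (-35, 27), (-34, 27), (-32, 27), (-31, 27), (-29, 27), (-28, 27), (-26, 27), (-25, 27)]
```

Call:
servo_tool(
  rows=[
    [0,-0.04,0,0,0,0,0.3],
    [0.04,-0.062,0,0,0,0,-0.3],
    [0.08,-0.062,0,0,0,0,-0.3],
    [0.122,-0.062,0,0,0,0,-0.3],
    [0.122,-0.062,0,0,0,0,-0.3],
    [0.122,-0.062,0,0,0,0,-0.3],
  ],
)

```text
time_s: 30.5
tcp_pos: [0.5261, 0.0211, 0.2526]
tool_rot: [-1.57, 0.001, -1.125]
contact_force: [0.6, -0.0, 1.3]
gripper_width: 0.0568
```

Run:
```python
from h import *
p=barrow(.112,-.062); save(p,'w14')
for th in (1.5,.9,.5,.2,0):
    tp=latch(th,0)[0];print(th,proj(p,c2w(pose,(tp[0],0,tp[1]))).round(1),end=' ')
for n,P in dict(pad0=(-.0695,0,.03),pivot=(-.068,0,.07),seat=(-.0615,0,.112)).items(): print(n,proj(p,c2w(pose,P)).round(1),end=' ')
print()
for a in (0,.025): # outer lid top edge
    e=np.array([-.1167*np.cos(a)+.028*np.sin(a)+.061,.102+.028*np.cos(a)+.1167*np.sin(a)]); print('edge',a,e.round(4),proj(p,c2w(pose,(e[0],.05,e[1]))).round(2))
for n in ['lever','bail_bar']:
    for q in trace(p,n)[:2]:
        ys,xs=np.nonzero(q['region']);print(n,round(q['score'],2),len(xs),xs.min(),xs.max(),ys.min(),ys.max())
g=cv2.cvtColor(p['frame'],cv2.COLOR_RGB2GRAY).astype(int)
g0=cv2.cvtColor(cv2.imread('pics/w12.png'),cv2.COLOR_BGR2GRAY).astype(int)
for c0,c1 in ((310,322),(338,344)):
    print('new',[(y,int(g[y,c0:c1].mean())) for y in range(156,272,3)]); print('old',[(y,int(g0[y,c0:c1].mean())) for y in range(156,272,3)])
```

```text
-70.0 [110, 105] -69.0 [112, 104] -68.0 [113, 104] -67.0 [114, 106] -66.0 [115, 107] -65.0 [110, 105] -64.0 [114, 108] -63.0 [139, 133] -62.0 [171, 165] -61.0 [188, 191] -60.0 [187, 201] -59.0 [160, 174] -58.0 [131, 138] -57.0 [122, 126] -56.0 [123, 127] -55.0 [123, 127] -54.0 [124, 128] -53.0 [124, 129] -52.0 [123, 129] -51.0 [121, 129] 
bail_bar 0.89 398 297 333 218 247 x at bottom edge -59.15579497386415
bail_bar 0.63 151 105 146 89 94 x at bottom edge -197.4043304981486
tcp case -0.123 0.0 0.2526 tilt [-1.56995878e+00  9.20300131e-04 -1.12460405e+00] w 0.05680486985942014
F case 0.3 0.6 1.3 30.5
1.5 [316.2 167.3] 0.9 [316.2 171.5] 0.5 [316.2 182.9] 0.2 [316.1 194.5] 0 [316.1 203.1] pad0 [316.1 207.1] pivot [316.2 221.5] seat [316.2 245.3] 
edge 0 [-0.0557  0.13  ] [372.07 260.37]
edge 0.025 [-0.055   0.1329] [372.56 262.75]
lever 0.84 435 11 69 218 250
lever 0.69 655 297 333 199 247
bail_bar 0.89 398 297 333 218 247
bail_bar 0.63 151 105 146 89 94
new [(156, 154), (159, 154), (162, 152), (165, 151), (168, 151), (171, 152), (174, 151), (177, 151), (180, 150), (183, 151), (186, 153
[... 1051 characters left out ...]
 (216, 124), (219, 138), (222, 124), (225, 124), (228, 125), (231, 124), (234, 124), (237, 123), (240, 124), (243, 152), (246, 137), (249, 127), (252, 127), (255, 129), (258, 127), (261, 168), (264, 243), (267, 242), (270, 242)]
old [(156, 157), (159, 155), (162, 152), (165, 155), (168, 157), (171, 155), (174, 157), (177, 163), (180, 164), (183, 167), (186, 129), (189, 108), (192, 110), (195, 114), (198, 120), (201, 124), (204, 125), (207, 130), (210, 166), (213, 132), (216, 134), (219, 135), (222, 134), (225, 133), (228, 133), (231, 133), (234, 131), (237, 196), (240, 97), (243, 138), (246, 138), (249, 138), (252, 137), (255, 172), (258, 248), (261, 248), (264, 248), (267, 248), (270, 248)]
```

```bash
python3 -c "
from rig import hand_in; print(hand_in())"
```

```text
the job is handed in; nothing more can be done
None
```

The job is handed in at about 30.5 s of the 67 s allowed. Every check I could make at the end agreed with a finished pack, but no verdict was reported.

**What I did:**
- **Tube:** I drew it straight up out of the stand and stood it in the empty pocket.
- **Lid:** I pushed it forward from behind until it fell shut.
- **Bail:** On the first try the bar came down on top of the keeper's lip (44 N up on the wrist). I lifted it, regripped, moved about 5 mm inward and lowered it behind the lip. A pull outward was then held at 19 N.
- **Lever:** I pressed it down. My path was set for about 0.5 rad when the pressing force dropped to near zero, which fits it snapping past centre. The push then ended firmly at the home position (about 25 N).

**Last checks:**
- **Lever:** In the last wrist picture its lower end is at row 199 to 201, against 203 predicted for home.
- **Bail bar:** It is still in the keeper, about 1 to 2.5 mm inward of the seat point, within the 6.5 mm allowed.
- **Lid:** Its edge is about where a drawn-down lid should be. At this picture size I could only tell that to within about 2 pixels, roughly the difference between latched and unlatched, so the lever is the better evidence.
- **Stand:** After the lever press the network still found it at its original spot, with its top at about the right height.
- **Tube:** It was last seen standing in the pocket before the lid shut, and could not be seen after that.
- **Other things on the desk:** I did not re-measure them. No path went near them.

All 12 pictures were used up by the first bail attempt, so the regrip, hooking and latching were checked only from pixel values, the networks and forces, not by eye.

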